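Warm the ramekins: hot lid off with the lifter, load, cover, burner under

TASK

Warm the ramekins for serving in the preheated food warmer. Its lid is hot, so never touch it with the gripper: carry it only with the lid lifter hooked under its loop, slowly and level, and set it down gently on the wire lid rest, clear of the lifter. Put every ramekin upright into the dish, put the lid back on with the lifter so that it sits fully down in the dish's mouth, and only then slide the tealight burner under the dish through its guides until it is fully home against the back stop; finish with the lifter standing on the cork mat, and leave the other kitchen things where they are.

Things in the scene. Friction and masses are not known exactly. Their poses are not given: they have to be found in the camera images.
- warmer: Food warmer, fixed: a rectangular red cast dish on a steel stand. Origin on the worktop under the dish's centre; x runs along the dish's length, the burner mouth faces its -y. Outside 236 (x) x 139 (y) mm; level rim 117 mm, underside 62 mm above the worktop. Side lugs reach out to x = +-140 mm at 104 mm height.
- dish_floor (a point): Centre of the dish's inner floor, 69 mm above the worktop; inside the dish is 222 (x) x 125 (y) mm and 48 mm deep. Three ramekins fit in a row along x. Axes as the warmer's.
- burner_home (a point): Where the burner's tray centre belongs, under the dish's centre, 5 mm above the worktop. Axes as the warmer's. Two guide rods, 10 mm high, run along y at x = +-61 mm (112 mm free between them) and flare outward in front, from y = -62 mm to x = +-85 mm at y = -98 mm. The back stop's face is at y = +51 mm.
- lid: The hot red lid, 240 (x) x 143 (y) mm, 14 mm thick, 0.5 kg. Origin at the centre of the underside of its plate: it lies 117 mm above the worktop when the lid sits fully on the dish. A rib 212 x 115 mm hangs 8 mm below the plate and drops into the dish's mouth with 5 mm play all round. The lid may sit either way round
- lid_loop (a point): Centre of the top bar of the lid's steel loop handle. The bar is 10 mm thick, straight and level for 82 mm along the lid's x, its centre 52 mm above the lid's origin. The open window under it is 33 mm high (lid top at 14 mm, bar underside at 47 mm) and 90 mm wide between the loop's legs. Axes as the lid's.
- lifter_grip (a point): Centre of the lid lifter's black grip block, 72 (x) x 22 (y) x 40 (z) mm, 114 mm above the lifter's feet; take it across the 22 mm from above. The lifter weighs 0.14 kg and stands upright by itself on its prongs and heel bar. Its prongs point along its +y.
- lifter_hook (a point): Valley of the lifter's two prongs, where the loop's bar comes to lie: midway between them, 8 mm above the feet, straight below the grip. A hanging lid has its loop bar's centre about 5 mm above this point. Axes as the lifter's.
- lifter_feet (a point): Underside of the lifter, below its grip. Two 8 mm prongs at x = +-22 mm; their upturned tips end at y = +28 mm, 19 mm above the feet. Upright shanks at y = -38 mm with a heel bar 78 mm long in x. Between shanks and tips it is open above the prongs to 68 mm above the feet. Axes as the lifter's.
- lifter_mat: Round cork mat, 130 mm across, 6 mm thick, fixed, on which the lifter stands at the start. Origin under its centre on the worktop
- lid_rest: Wire lid rest, fixed, 180 (x) x 146 (y) mm, the top of its wires 22 mm above the worktop. Origin on the worktop under its centre. A lid lying on it has its rib on the wires and its origin 30 mm above the worktop; lay it with its length along the rest's x
- burner_tray (a point): Centre of the burner's steel tray, 100 x 100 mm, on the worktop in front of the warmer's mouth, holding two tealights (23 mm high in all, 0.25 kg). This point is 5 mm above the tray's underside; the handle points along -y, so the tray goes in +y first. Fully home it coincides with burner_home to within 1 or 2 mm.
- burner_grip (a point): Centre of the burner's upright wooden grip, 20 (x) x 44 (y) x 36 (z) mm, 145 mm from the tray's centre along its -y; centre 22 mm above the worktop, top at 40 mm. It stays 50 mm clear of the dish's edge when the burner is home. Pull and push it flat on the worktop
- ramekin_1_mid (a point): Off-white stoneware ramekin, 61 mm across the rim, 37 mm high, narrower below, open on top, 0.12 kg; this point is on its axis half-way up (18.5 mm above its underside). Upright when its z is up. May be absent
- ramekin_2_mid (a point): Another ramekin like ramekin_1. May be absent
- ramekin_3_mid (a point): Another ramekin like ramekin_1. May be absent
- board: Wooden serving board, fixed, 115 (x) x 250 (y) x 12 mm, on which the ramekins stand in a row along its y, about 76 mm apart. Origin under its centre on the worktop
- salt_cellar: Bystander: turned wooden salt cellar, 66 mm wide, 68 mm high. Origin under its centre
- garlic: Bystander: garlic bulb, 50 mm wide, 48 mm high. Origin under its centre
- timer: Bystander: round kitchen timer, 66 mm wide, 48 mm high. Origin under its centre

How it is judged:
By the outcome, as a careful person would: the job done as asked, in the order asked, and still so for the second after the job is handed in, with the robot touching nothing.
Of ramekin_1, ramekin_2, ramekin_3 only 2 to 3 are there at a start; the rules pass over those that are not, and their reading is None.
At some moment in a run one of ramekin_1, ramekin_2, ramekin_3, burner may be knocked a few centimetres aside while the robot is not near it.
It also fails if it takes over 210 s, if anything falls off the work surface, if the arm or the gripper's body presses on something with over 40 N, if the wrist force passes 120 N, or if a joint passes its speed limit or range.

ROBOT

A 7-joint arm with a two-finger parallel gripper is mounted at the origin on a cart in front of the work surface, level with it; the furniture and walls round the work are solid. World frame = base frame: x ahead of the robot, y to its left, z up, the work surface at z = 0. Lengths are in m, angles in rad, forces in N, time in s.
With the tool pointing down it reaches from about 0.35 to 0.9 m from the base axis. Payload 8.1 kg.
Tool frame: the origin (TCP) lies at the very end of the fingers, on their centre line; the grasp point (between the pads) lies arm.hold_point_z behind it (arm.hold_point_z is the distance from the TCP to the grasp point, in m); z points along the fingers, y is the line along which they close (so a half turn about z gives the same grasp; the last joint's range is limited). The gripper opens to 92 mm and grips with 3 to 60 N. Pads are 19 mm wide; open, the fingers measure 130 mm over their backs; the gripper's body (75 mm by 190 mm) begins 47 mm behind the grasp point.
Start: joints at [-1.378, 0.434, 0.025, 1.573, -0.012, 1.134, -0.075], TCP at [0.182, 0.598, 0.227] pointing down, gripper open.
Joint ranges: [-2.62, 2.62], [-0.44, 2.09], [-1.27, 1.32], [0.08, 2.57], [-1.32, 4.46], [0.12, 2], [-2.74, 2.74]. Speed limits (rad/s): [2.22, 2.22, 3.01, 3.01, 3.14, 3.14, 3.14].

INTERFACE

Orientations are given as a rotation vector (axis times angle).
In Python, from cell import arm, vision, job, cut_out gives the robot as it stands. The module is installed in compiled form; this text tells all that it offers.
- The arm moves only by the tool play_rows, never from a script. Its argument "increments" is text: rows parted by semicolons, each of 5 numbers parted by spaces: the shift along the tool's x, y, z in cm, then the turn about the tool's z in degrees, then the opening, from -1 (shut) to 1 (fully open), so that 0 is half open. A call has 1 to 5 rows; each row shifts and turns the commanded pose from where the row before left it, along the tool's axes as they then stand; what a row does not reach is not made up. A row lasts 1/12 s, in which the tool goes at most 41.7 mm and 7.16 degrees, less where a joint would pass 70% of its speed; a pose out of reach is approached as far as the arm can. A call is refused whole if a number of a shift passes 4.17 or a number of a turn 7.16, either way. A call with a gripper value outside its range is refused whole. The fingers move at their own pace and stop on an object; "grip_force" is the grip in N (left out, the last holds). Time passes only in rows, so rows that do not move let the fingers close. It gives the time, the measured TCP pose, the force, the opening and the grip force at its end, in the units of the state.
- arm.observe(): the state, without advancing time (a new reading comes with each control period).
- vision.get_image(name): name is "side" or "top"; returns a dict with "frame" (400x640x3 uint8, red, green, blue), "z_map" (400x640 float32, m along the optical axis (not along the pixel's ray), 0 where there is no reading), "mtx" (3x3 intrinsics, pixels), "cam_to_world" (4x4, takes a point from camera to world coordinates). Camera axes: x right, y up, looking along -z (the intrinsics and any distortion apply to the point x, -y, -z); pixel columns grow to the right and rows downward; lengths in m; the calibration is good to about 2 mm. A picture is of the moment at which its call begins.
- job.sign_off(): hands the job in; it is judged then, once.
Trained networks look in a picture, given as the dict that the camera call returned (one of the last four; its "shot" number tells which), for a name from the list of things; names that differ only in an ending like _2 or _b are one class to them, and where a whole thing is asked for, a point or a joint stands for the part that bears it (a point fixed in the world has none). Each returns a list of dicts, best first, with "confidence" (0 to 1); they miss things now and then, are a little off and sometimes report something else, mostly with a low value. They report only what shows in the picture. A call takes as long as a camera call.
- cut_out(query, picture): "mask" (400x640 bool, what is visible of it) and "point" ([row, column] in pixels, amid what is visible of it).
The state is a dict: "clock": time; "joints": joint angles; "dq": joint speeds; "joint_efforts": joint torques, N m; "position": TCP position; "ee_rot": TCP orientation; "force": force on the tool from outside, world axes, zero at the start; "ft_torque": the same for the moment, N m; "width": opening from 0.0 (shut) to 1.0 (fully open); "gripper_force": force on a finger pad.
Only numpy, scipy, OpenCV 4.12 (cv2) and the standard library are available. Lean on these libraries where they do the work, as an engineer would, in place of code of your own. Each camera call takes 0.05 s, during which the arm holds its last target. There are 200 camera calls.

## Working session

There is one attempt and no reset: what is moved stays moved. The work goes in short steps, Python scripts to look and compute and a tool call to move; the robot and the scene stay as the last step left them, time stands still between calls to the robot, and variables do not carry over. Pictures are saved under pics/ and viewed, at most 14 in all, crops included, and the job is handed in when it is done.

Besides the shell and the picture viewer there is one more tool, called after "Emit:" by a JSON object that holds its "method" and its "body", one argument or row to a line. play_rows: Moves the arm, as the interface text tells. Its arguments: {"type":"object","properties":{"increments":{"type":"string"},"grip_force":{"type":"number"}},"required":["increments"]}

```bash
mkdir -p pics
cat > h.py <<'E'
import numpy as np, cv2
from cell import arm, vision, job, cut_out
from scipy.spatial.transform import Rotation as R
def world(p):
    z=p["z_map"].astype(float); K=p["mtx"]; T=np.array(p["cam_to_world"])
    v,u=np.mgrid[:400,:640]
    P=np.stack([(u-K[0,2])/K[0,0]*z,-(v-K[1,2])/K[1,1]*z,-z],-1)
    W=P@T[:3,:3].T+T[:3,3]; W[z==0]=np.nan
    return W
def save(p,name,crop=None):
    f=p["frame"][:,:,::-1]
    if crop: r0,r1,c0,c1=crop; f=f[r0:r1,c0:c1]; f=cv2.resize(f,None,fx=2,fy=2)
    cv2.imwrite("pics/"+name+".png",f)
def rect(pts):
    (c,s,a)=cv2.minAreaRect((pts[:,:2]*1000).astype(np.float32)); return np.round(c,1),np.round(s,1),round(a,1)
E
python3 - <<'E'
from h import *
s=arm.observe(); print(s, arm.hold_point_z, R.from_rotvec(s["ee_rot"]).as_matrix().round(3))
for n in ["top","side"]:
    p=vision.get_image(n); save(p,n+"0"); W=world(p); print(n,np.array(p["cam_to_world"]).round(3).tolist(),p["mtx"].tolist(),[k for k in p])
    for q in ["warmer","lid","lid_loop","lifter_grip","lifter_mat","lid_rest","burner_tray","burner_grip","ramekin_1_mid","board","salt_cellar","garlic","timer"]:
        for d in cut_out(q,p)[:4]:
            m=d["mask"]&~np.isnan(W[...,0]); w=W[m]
            if len(w)<10: continue
            print(q,round(d["confidence"],2),np.round(d["point"]),len(w),np.median(w,0).round(3),*rect(w),"z",np.percentile(w[:,2],[2,98]).round(3))
E
```

```text
{'clock': 0.0, 'joints': array([-1.37763328,  0.43521515,  0.02498483,  1.57409664, -0.01158593,
        1.13401055, -0.07513355]), 'dq': array([-1.00675886e-03, -1.29203123e-03, -1.66206288e-05,  1.99136156e-04,
        3.94688193e-04,  1.98321774e-04, -2.47672899e-04]), 'joint_efforts': array([ 1.59906434e-03, -6.67828059e+01,  9.85776298e-01, -3.14491260e+01,
       -6.05539838e-02,  4.23458428e-02,  1.45827503e-04]), 'position': array([0.18208463, 0.59734858, 0.22595017]), 'ee_rot': array([-4.63049172e-01, -3.10720544e+00,  2.48689797e-03]), 'force': array([ 0.05861832, -0.1522401 ,  0.13118549]), 'ft_torque': array([-0.00784402, -0.00337726, -0.00475133]), 'gripper_force': 0.0, 'width': 0.998793730818243} 0.0188 [[-0.957  0.292 -0.   ]
 [ 0.292  0.957 -0.002]
 [-0.    -0.002 -1.   ]]
top [[0.072, 0.975, -0.211, 0.251], [-0.997, 0.07, -0.019, -0.008], [-0.004, 0.212, 0.977, 1.533], [0.0, 0.0, 0.0, 1.0]] [[485.6121737784335, 0.0, 316.76757246402383], [0.0, 485.6121737784335, 202.7938798114086], [0.0, 0.0, 1.0]] ['frame', 'z_map', 'mtx', 'cam_to_world', 'shot']
warmer 0.7 [188. 299
[... 3096 characters left out ...]
kin_1_mid 0.77 [337. 294.] 739 [ 0.412 -0.359  0.033] [ 416.7 -353.8] [96.3 58.6] 70.5 z [0.013 0.052]
board 0.86 [331. 280.] 2277 [ 0.4   -0.337  0.013] [ 420.4 -287. ] [266.2 116.8] 87.3 z [0.007 0.017]
salt_cellar 0.6 [180. 374.] 46 [0.763 0.235 0.055] [761.4 237.6] [24.7 39.8] 14.8 z [0.045 0.061]
salt_cellar 0.38 [332. 280.] 2307 [ 0.4   -0.345  0.013] [ 418.9 -294.7] [250.7 115. ] 87.2 z [0.006 0.017]
garlic 0.74 [243. 260.] 216 [ 0.373 -0.026  0.03 ] [382.3  -1.3] [83.  42.7] 61.0 z [0.012 0.045]
garlic 0.67 [215. 334.] 2012 [0.576 0.01  0.086] [554.1  93.4] [241.1 346.8] 51.0 z [0.006 0.118]
timer 0.52 [184. 240.] 289 [0.338 0.328 0.027] [337.8 336.6] [57.9 65.4] 87.1 z [0.004 0.051]
```

Run:
```python
from h import *
a=cv2.imread("pics/top0.png"); cv2.imwrite("pics/top0c.png",cv2.resize(a[100:320,160:480],None,fx=2.5,fy=2.5))
p=vision.get_image("top"); W=world(p)
q=vision.get_image("side"); V=world(q)
def sel(A,x0,x1,y0,y1,z0,z1): 
    w=A.reshape(-1,3); w=w[~np.isnan(w[:,0])]
    return w[(w[:,0]>x0)&(w[:,0]<x1)&(w[:,1]>y0)&(w[:,1]<y1)&(w[:,2]>z0)&(w[:,2]<z1)]
for A in (W,V):
    print("loop",rect(sel(A,.5,.7,.0,.18,.158,.18)), "plate",rect(sel(A,.4,.75,-.05,.25,.122,.14)),
     "grip",rect(sel(A,.33,.47,.14,.29,.125,.15)),"rest",rect(sel(A,.45,.7,.24,.5,.013,.03)),
     "mat",rect(sel(A,.3,.47,.12,.3,.004,.009)),"tray",rect(sel(A,.54,.7,-.16,-.02,.003,.03)),"bg",rect(sel(A,.54,.7,-.26,-.17,.025,.05)))
    w=sel(A,.33,.52,-.45,-.14,.035,.06)
    for y0 in (-.41,-.335,-.26): print("ram",rect(w[(w[:,1]>y0)&(w[:,1]<y0+.075)]))
    w=sel(A,.33,.47,.14,.29,.004,.12); print("lifter low z",[(z,rect(sel(A,.33,.47,.14,.29,z,z+.03))) for z in (.014,.06)])
```

```text
loop (array([592.4,  80.3]), array([106.8,  10.1]), 2.7) plate (array([545.8,  96.1]), array([201.7, 359.5]), 71.9) grip (array([399.1, 222.4]), array([71.6, 22.6]), 23.6) rest (array([572.1, 359.1]), array([152.7, 184.1]), 87.9) mat (array([385.5, 209.8]), array([177.8, 168.6]), 89.8) tray (array([620.6, -91. ]), array([159.7, 138.2]), 0.9) bg (array([ 627.9, -225.4]), array([18.8, 40.8]), 5.0)
ram (array([ 410.2, -368.5]), array([59.1, 58.6]), 47.0)
ram (array([ 429. , -292.1]), array([59.4, 59.5]), 0.9)
ram (array([ 422.2, -216.2]), array([57.6, 58. ]), 48.3)
lifter low z [(0.014, (array([404.9, 219.8]), array([98.7, 83.9]), 86.1)), (0.06, (array([409.4, 198.6]), array([51.6, 31.1]), 23.5))]
loop (array([593.3,  76.8]), array([106.9,  18. ]), 4.9) plate (array([548. ,  91.5]), array([203.9, 354.7]), 72.3) grip (array([399.5, 218.3]), array([72.5, 26. ]), 21.1) rest (array([574.1, 357. ]), array([157.9, 187.6]), 87.9) mat (array([385.3, 209.4]), array([174.9, 170.6]), 89.3) tray (array([619.9, -90. ]), array([140. , 159.8]), 89.9) bg (array([ 628.8, -230.9]), array([20.6, 45.5]), 9.6)
ram (array([ 410.2, -370.7]), array([60.1, 59.7]), 45.3)
ram (array([ 430.3, -294.7]), array([62.3, 59.3]), 81.9)
ram (array([ 423.9, -218.6]), array([60.6, 63.2]), 23.8)
lifter low z [(0.014, (array([400.4, 212. ]), array([73.4, 75.1]), 25.2)), (0.06, (array([410. , 192.7]), array([53.5, 29.5]), 26.6))]
```

View pics/top0c.png

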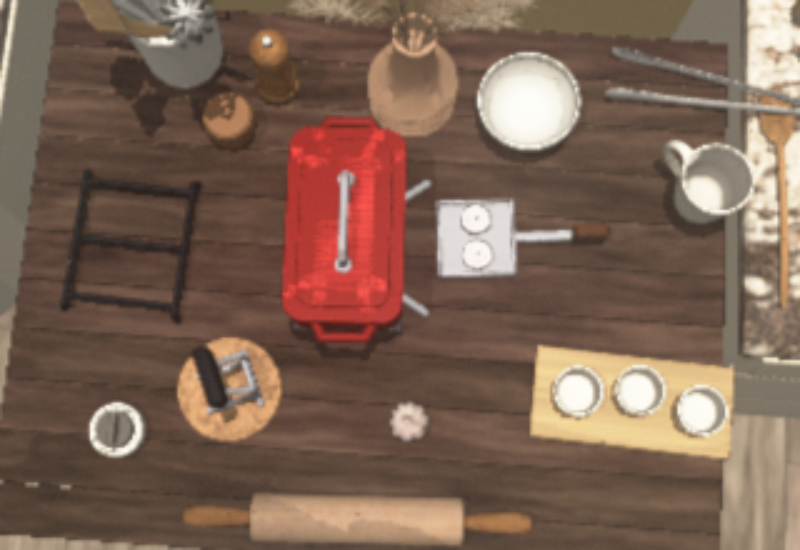

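View pics/side0.png

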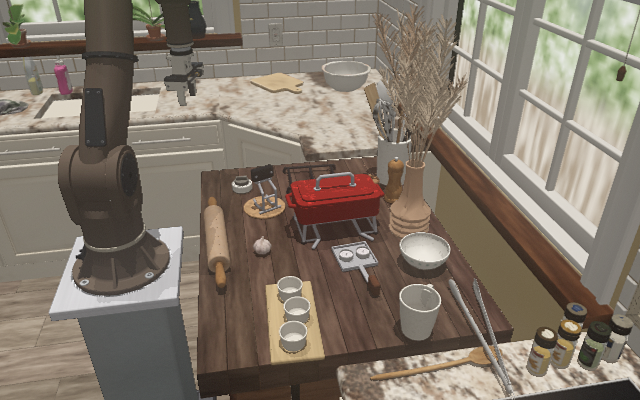

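The top view shows three ramekins at about (577..700, 390..410) on the board. The lifter is on the cork mat at (215, 380) with its shanks toward -y, so the prongs point +y. The burner is slightly rotated at (478, 237). The side view shows the same layout with the lid on the dish.

Emit:
{"method": "play_rows", "body": {
  "increments": "0 0 0 -6.76 1;0 0 0 -6.76 1;0 0 0 -6.76 1;0 0 0 -6.76 1;0 0 0 -6.76 1",
  "grip_force": 50
}}

```text
clock: 1.92
position: [0.1822, 0.5979, 0.2268]
ee_rot: [-0.469, 3.106, 0.0]
force: [-0.0, 0.2, 0.5]
width: 1.001
gripper_force: 0.0
```

Emit:
{"method": "play_rows", "body": {
  "increments": "0 0 0 -6.76 1;-0.32 -2 0 0 1;-0.32 -2.8 0 0 1;-0.32 -2.9 0 0 1;-0.32 -2.9 0 0 1"
}}

```text
clock: 2.33
position: [0.2368, 0.5049, 0.2266]
ee_rot: [0.643, -3.075, 0.0]
force: [-0.1, 1.7, -1.0]
width: 1.0
gripper_force: 0.0
```

Emit:
{"method": "play_rows", "body": {
  "increments": "-0.32 -2.9 0 0 1;-0.32 -2.9 0 0 1;-0.32 -2.9 0 0 1;-0.32 -2.9 0 0 1;-0.32 -2.9 0 0 1"
}}

```text
clock: 2.75
position: [0.3097, 0.3781, 0.2269]
ee_rot: [-0.643, 3.075, 0.001]
force: [0.3, -0.5, -0.3]
width: 1.0
gripper_force: 0.0
```

Emit:
{"method": "play_rows", "body": {
  "increments": "-0.32 -2.9 0.4 0 1;-0.32 -2.9 0.4 0 1;-0.32 -2.9 0.4 0 1;-0.32 -2.9 0.4 0 1;0 0 0 0 1"
}}

```text
clock: 3.17
position: [0.3699, 0.2726, 0.2102]
ee_rot: [0.632, -3.077, 0.004]
force: [-0.4, -0.8, -0.0]
width: 0.997
gripper_force: 0.0
```

```bash
cat >> h.py <<'E'
def yaw():
    m=R.from_rotvec(arm.observe()["ee_rot"]).as_matrix(); return np.degrees(np.arctan2(m[1,1],m[0,1]))
def go(x,y,z,psi=None,c=None):
    """remaining: turn (deg about tool z), shift in cm in tool axes after the turn; x,y,z mm"""
    s=arm.observe(); a=yaw(); psi=a if psi is None else psi
    d=(np.array([x,y,z])-(s["position"]*1000 if c is None else np.array(c)))/10; t=np.radians(psi)
    print("turn %.2f  shift x %.2f y %.2f z %.2f |"%(a-psi,-np.sin(t)*d[0]+np.cos(t)*d[1],np.cos(t)*d[0]+np.sin(t)*d[1],-d[2]),
      "at",(s["position"]*1000).round(1),"yaw %.2f"%a,"clk %.1f"%s["clock"],"F",s["force"].round(1),"w %.3f gf %.1f"%(s["width"],s["gripper_force"]))
def sel(A,x0,x1,y0,y1,z0,z1): 
    w=A.reshape(-1,3); w=w[~np.isnan(w[:,0])]
    return w[(w[:,0]>x0)&(w[:,0]<x1)&(w[:,1]>y0)&(w[:,1]<y1)&(w[:,2]>z0)&(w[:,2]<z1)]
E
python3 -c "
from h import *
go(399.3,221.5,103,113.4)"
```

```text
turn -0.19  shift x -0.67 y -5.86 z 10.72 | at [369.9 272.6 210.2] yaw 113.21 clk 3.2 F [-0.4 -0.8 -0. ] w 0.997 gf 0.0
```

Emit:
{"method": "play_rows", "body": {
  "increments": "-0.33 -2.93 0 -0.19 1;-0.33 -2.93 0 0 1;0 0 0 0 1;0 0 2 0 1;0 0 2 0 1"
}}

```text
clock: 3.58
position: [0.3981, 0.2276, 0.1713]
ee_rot: [-0.645, 3.072, 0.002]
force: [-0.5, -0.1, -0.3]
width: 1.002
gripper_force: 0.0
```

Emit:
{"method": "play_rows", "body": {
  "increments": "0 0 2 0 1;0 0 2 0 1;0 0 1.5 0 1;0 0 1.2 0 1;0 0 0 0 1"
}}

```text
clock: 4.0
position: [0.3957, 0.2267, 0.1019]
ee_rot: [0.647, -3.071, 0.002]
force: [-1.6, -0.2, -0.2]
width: 0.998
gripper_force: 0.0
```

```bash
python3 -c "
from h import *
go(399.3,221.5,103,113.4)
p=vision.get_image('side');save(p,'s1',(130,290,180,400))"
```

```text
turn 0.40  shift x -0.12 y -0.62 z -0.11 | at [395.7 226.7 101.9] yaw 113.80 clk 4.0 F [-1.6 -0.2 -0.2] w 0.998 gf 0.0
```

View pics/s1.png

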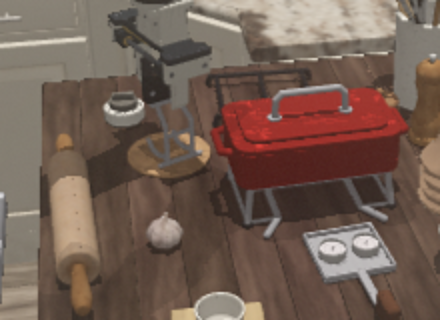

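The picture shows the gripper straddling the lifter grip at (165, 70), with the lifter still standing on the mat. I'll centre the gripper and close it.

Emit:
{"method": "play_rows", "body": {
  "increments": "-0.1 -0.6 0 0 1;0 0 0 0 1;0 0 0 0 -0.3;0 0 0 0 -1;0 0 0 0 -1"
}}

```text
clock: 4.47
position: [0.4005, 0.2224, 0.1042]
ee_rot: [-0.647, 3.073, 0.001]
force: [0.4, -0.5, 0.7]
width: 0.83
gripper_force: 0.0
```

Emit:
{"method": "play_rows", "body": {
  "increments": "0 0 0 0 -1;0 0 0 0 -1;0 0 0 0 -1;0 0 0 0 -1;0 0 0 0 -1"
}}

```text
clock: 4.88
position: [0.4002, 0.2222, 0.1037]
ee_rot: [-0.648, 3.074, 0.0]
force: [0.6, -0.7, 0.6]
width: 0.473
gripper_force: 0.0
```

```bash
python3 -c "
from h import *
go(399.3,221.5,103,113.4)"
```

```text
turn 0.40  shift x 0.11 y -0.03 z 0.07 | at [400.2 222.2 103.7] yaw 113.80 clk 4.9 F [ 0.6 -0.7  0.6] w 0.473 gf 0.0
```

Emit:
{"method": "play_rows", "body": {
  "increments": "0 0 0 0 -1;0 0 0 0 -1;0 0 0 0 -1;0 0 0 0 -1;0 0 0 0 -1"
}}

```text
clock: 5.3
position: [0.4002, 0.2221, 0.1037]
ee_rot: [0.648, -3.074, -0.0]
force: [0.1, -0.7, -0.2]
width: 0.236
gripper_force: 50.0
```

Emit:
{"method": "play_rows", "body": {
  "increments": "0 0 -0.5 0 -1;0 0 -1.5 0 -1;0 0 -2.5 0 -1;0 0 -2.5 0 -1;0 0 -2.5 0 -1"
}}

```text
clock: 5.72
position: [0.3998, 0.2219, 0.1999]
ee_rot: [0.648, -3.073, 0.0]
force: [0.8, 0.9, -1.7]
width: 0.234
gripper_force: 50.0
```

Emit:
{"method": "play_rows", "body": {
  "increments": "0 0 -2.5 0 -1;0 0 -2.5 0 -1;0 0 -2.5 0 -1;0 0 -2 0 -1;0 0 -0.5 0 -1"
}}

```text
clock: 6.13
position: [0.4012, 0.2228, 0.3021]
ee_rot: [-0.647, 3.07, 0.003]
force: [-0.1, 1.2, -1.2]
width: 0.234
gripper_force: 50.0
```

Run:
```python
from h import *
go(592.7,29,298,92.7)
p=vision.get_image('top');W=world(p); q=vision.get_image('side');V=world(q)
for A in (W,V):
  w=sel(A,.5,.72,0,.2,.121,.137); 
  print('plate',rect(w),'x',np.percentile(w[:,0],[1,99]),'y',np.percentile(w[:,1],[1,99]))
  w=sel(A,.5,.7,.02,.14,.171,.18); print('bar',rect(w),w.mean(0), np.polyfit(w[:,0],w[:,1],1))
  w=sel(A,.32,.5,.12,.3,.18,.30); print('lifter',rect(w))
  # lifter prongs/heel low band
  w=sel(A,.32,.5,.12,.32,.19,.225); print('low',rect(w),w[:,2].min() if len(w) else 0)
save(q,'s2',(80,280,180,420))
```

```text
turn 21.09  shift x -18.21 y -20.26 z 0.41 | at [401.2 222.8 302.1] yaw 113.79 clk 6.1 F [-0.1  1.2 -1.2] w 0.234 gf 50.0
plate (array([605.8,  81.1]), array([216.8, 143.1]), 2.2) x [0.50226528 0.71003305] y [0.01078666 0.15046802]
bar (array([591.7,  80.7]), array([92.8,  8.8]), 4.4) [0.5905528  0.07974502 0.17435344] [0.0437711  0.05389588]
lifter (array([400.2, 189.9]), array([46.7, 22.8]), 19.2)
low (array([399. , 190.7]), array([46.8, 22.3]), 23.8) 0.20504132379745066
plate (array([606. ,  78.9]), array([216., 153.]), 1.7) x [0.50203115 0.71141435] y [0.00353246 0.14688181]
bar (array([593.4,  75.8]), array([94.5, 13.3]), 4.2) [0.5941477  0.07591594 0.17426371] [0.03029766 0.05791465]
lifter (array([404.9, 211.4]), array([74.5, 71.1]), 24.3)
low (array([405.6, 212.2]), array([74.6, 68.9]), 22.2) 0.206181898707137
```

View pics/s2.png

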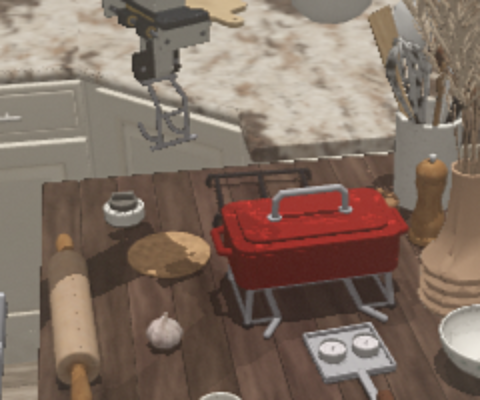

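The lifter hangs upright at (165, 115) with its heel bar toward the camera and its prong tips toward +y. The lid's loop is at (312, 195). I'll move to the -y side of the loop.

Emit:
{"method": "play_rows", "body": {
  "increments": "0 0 0 6.93 -1;0 0 0 6.93 -1;0 0 0 6.93 -1;-1 -1.05 0 0 -1;-1.83 -2.05 0 0 -1"
}}

```text
clock: 6.65
position: [0.4279, 0.1945, 0.2969]
ee_rot: [0.089, -3.137, 0.0]
force: [1.3, 0.4, -1.0]
width: 0.237
gripper_force: 50.0
```

Emit:
{"method": "play_rows", "body": {
  "increments": "-1.83 -2.05 0 0 -1;-1.83 -2.05 0 0 -1;-1.83 -2.05 0 0 -1;-1.83 -2.05 0 0 -1;-1.83 -2.05 0 0 -1"
}}

```text
clock: 7.07
position: [0.5268, 0.0938, 0.2967]
ee_rot: [0.083, -3.138, 0.001]
force: [0.9, -0.1, -1.0]
width: 0.238
gripper_force: 50.0
```

Emit:
{"method": "play_rows", "body": {
  "increments": "-1.83 -2.05 0 0 -1;-1.83 -2.05 0 0 -1;-1.83 -2.05 0 0 -1;-0.9 -1.1 0 0 -1;0 0 0 0 -1"
}}

```text
clock: 7.48
position: [0.5953, 0.0225, 0.2966]
ee_rot: [0.075, -3.138, 0.004]
force: [-0.0, 0.2, -1.1]
width: 0.239
gripper_force: 50.0
```

Run:
```python
from h import *
go(595.2,27,236,93)
q=vision.get_image('side');V=world(q)
w=sel(V,.5,.7,-.05,.1,.19,.225); print('lifter low',rect(w),w[:,2].min(), w[:,1].min())
```

```text
turn -0.26  shift x -0.02 y 0.45 z 6.06 | at [595.3  22.5 296.6] yaw 92.74 clk 7.5 F [-0.   0.2 -1.1] w 0.239 gf 50.0
lifter low (array([594.9,  11.7]), array([75.3, 72.8]), 3.1) 0.20096050833229784 -0.025431288527582918
```

Emit:
{"method": "play_rows", "body": {
  "increments": "0 0 1 -0.26 -1;0 0 1.5 0 -1;0 0 1.5 0 -1;0 0 1.2 0 -1;0 0 0.8 0 -1"
}}

```text
clock: 7.95
position: [0.5926, 0.0278, 0.2364]
ee_rot: [0.093, -3.137, -0.001]
force: [0.1, 0.4, -1.3]
width: 0.236
gripper_force: 50.0
```

Emit:
{"method": "play_rows", "body": {
  "increments": "0 0 0 0 -1;0 0 0 0 -1"
}}

```text
clock: 8.12
position: [0.5938, 0.0269, 0.2383]
ee_rot: [0.092, -3.139, -0.0]
force: [-0.0, -0.2, -1.7]
width: 0.236
gripper_force: 50.0
```

Run:
```python
from h import *
go(592.5,79,236,93)
q=vision.get_image('side');V=world(q)
w=sel(V,.5,.7,-.05,.05,.134,.2); print('lifter low',rect(w),w[:,2].min(), w[:,1].min())
f=q['frame'][130:270,260:440,::-1]; cv2.imwrite('pics/s3.png',cv2.resize(f,None,fx=4,fy=4,interpolation=cv2.INTER_CUBIC))
```

```text
turn 0.34  shift x -0.14 y 5.21 z 0.23 | at [593.8  26.9 238.3] yaw 93.34 clk 8.1 F [-0.  -0.2 -1.7] w 0.236 gf 50.0
lifter low (array([599.8,  13.8]), array([ 72.2, 192.5]), 89.9) 0.134022498420587 -0.022261361271002977
```

View pics/s3.png

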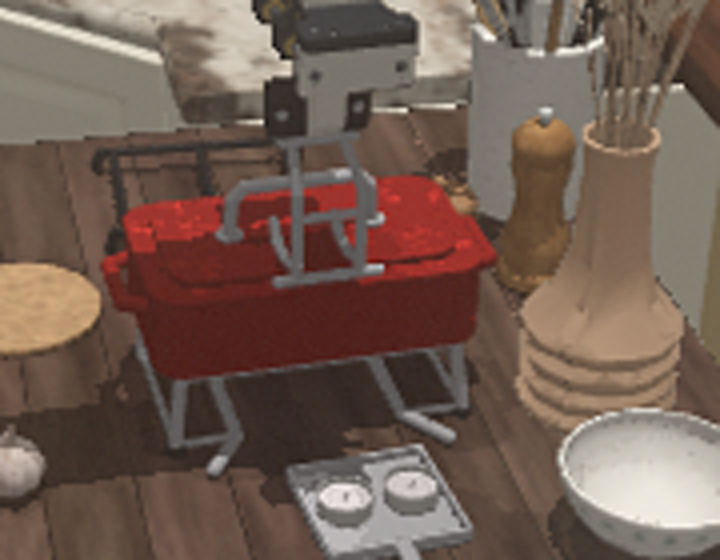

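The heel bar is at (330, 275), just above the lid edge, and both prongs point under the loop bar at (300, 185). I'll insert.

Emit:
{"method": "play_rows", "body": {
  "increments": "-0.05 0.6 0.1 0 -1;-0.05 1 0.1 0 -1;0 1 0 0 -1;0 1 0 0 -1;0 1 0 0 -1"
}}

```text
clock: 8.58
position: [0.5928, 0.0739, 0.2369]
ee_rot: [-0.091, 3.14, 0.001]
force: [0.7, 0.2, -1.3]
width: 0.237
gripper_force: 50.0
```

Emit:
{"method": "play_rows", "body": {
  "increments": "0 0.5 0 0 -1;0 0 0 0 -1;0 0 0 0 -1"
}}

```text
clock: 8.83
position: [0.5926, 0.0774, 0.2367]
ee_rot: [0.091, -3.14, 0.0]
force: [-0.8, 0.2, -1.2]
width: 0.234
gripper_force: 50.0
```

Run:
```python
from h import *
go(592.5,79,254,93)
q=vision.get_image('side');V=world(q)
f=q['frame'][130:250,260:440,::-1]; cv2.imwrite('pics/s4.png',cv2.resize(f,None,fx=4,fy=4,interpolation=cv2.INTER_CUBIC))
```

```text
turn 0.31  shift x -0.00 y 0.16 z -1.73 | at [592.6  77.4 236.7] yaw 93.31 clk 8.8 F [-0.8  0.2 -1.2] w 0.234 gf 50.0
```

View pics/s4.png

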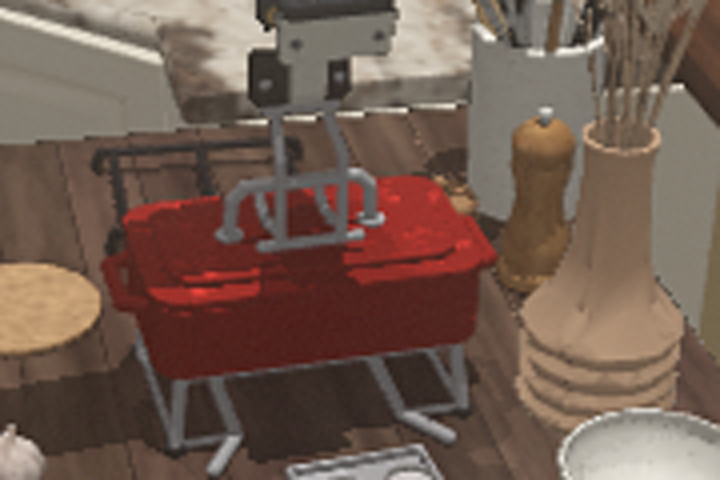

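The prongs are under the bar, with the shanks at (280, 190) and (345, 190), centred between the loop's legs. I'll lift slowly.

Emit:
{"method": "play_rows", "body": {
  "increments": "0 0.1 -0.4 0 -1;0 0 -0.4 0 -1;0 0 -0.4 0 -1;0 0 -0.3 0 -1;0 0 -0.3 0 -1"
}}

```text
clock: 9.3
position: [0.5926, 0.0778, 0.2551]
ee_rot: [-0.089, 3.14, 0.0]
force: [-0.3, 0.0, -7.5]
width: 0.237
gripper_force: 50.0
```

Emit:
{"method": "play_rows", "body": {
  "increments": "0 0 -0.3 0 -1;0 0 -0.3 0 -1;0 0 -0.3 0 -1;0 0 -0.2 0 -1;0 0 0 0 -1"
}}

```text
clock: 9.72
position: [0.5926, 0.0781, 0.266]
ee_rot: [-0.09, 3.14, 0.0]
force: [0.4, 0.7, -6.3]
width: 0.24
gripper_force: 50.0
```

```bash
cat > lid.py <<'E'
from h import *
def lid(x,y,z):  # approx lid plate tilt around given centre, mm
    for n in ('top','side'):
        A=world(vision.get_image(n)); a,b,c=x/1e3,y/1e3,z/1e3
        w=sel(A,a-.11,a+.11,b-.062,b+.062,c+.004,c+.022)
        k=np.linalg.lstsq(np.c_[w[:,0]-a,w[:,1]-b,np.ones(len(w))],w[:,2],rcond=None)[0] if len(w)>50 else 0
        v=sel(A,a-.06,a+.06,b-.04,b+.04,c+.048,c+.065)
        print(n,'tilt deg',np.round(np.degrees(k[:2]),2),'top z',round(k[2],4),len(w),'bar',rect(v) if len(v)>5 else 0, np.median(v[:,2]).round(4) if len(v)>5 else 0)
E
python3 - <<'E'
from lid import *
go(592.5,79,300,93)
lid(592.5,79,127)
E
```

```text
turn 0.27  shift x 0.01 y 0.10 z -3.40 | at [592.6  78.1 266. ] yaw 93.27 clk 9.7 F [ 0.4  0.7 -6.3] w 0.240 gf 50.0
top tilt deg [-1.77 27.34] top z 0.1639 105 bar 0 0
side tilt deg [0.13 1.11] top z 0.1438 1502 bar (array([591.6,  67.4]), array([ 68.6, 103.5]), 77.9) 0.1828
```

Emit:
{"method": "play_rows", "body": {
  "increments": "0 0 -0.3 0 -1;0 0 -0.6 0 -1;0 0 -0.6 0 -1;0 0 -0.5 0 -1;0 0 -0.2 0 -1"
}}

```text
clock: 10.23
position: [0.5931, 0.0781, 0.2891]
ee_rot: [-0.089, 3.138, 0.001]
force: [0.8, 0.5, -7.3]
width: 0.235
gripper_force: 50.0
```

Emit:
{"method": "play_rows", "body": {
  "increments": "0 0.2 0 0 -1;0 0.4 0 0 -1;0 0.6 0 0 -1;0 0.7 0 0 -1;0 0.8 0 0 -1"
}}

```text
clock: 10.65
position: [0.5908, 0.1059, 0.2874]
ee_rot: [0.09, -3.14, -0.0]
force: [-0.4, 0.5, -7.1]
width: 0.236
gripper_force: 50.0
```

Emit:
{"method": "play_rows", "body": {
  "increments": "0 0.8 0 0 -1;0 0.8 0 0 -1;0 0.8 0 0 -1;0 0.8 0 0 -1;0 0.8 0 0 -1"
}}

```text
clock: 11.07
position: [0.5886, 0.1459, 0.2877]
ee_rot: [0.09, -3.14, -0.0]
force: [-0.3, -0.3, -7.4]
width: 0.238
gripper_force: 50.0
```

Emit:
{"method": "play_rows", "body": {
  "increments": "0 0.8 0 0 -1;0 0.8 0 0 -1;0 0.8 0 0 -1;0 0.8 0 0 -1;0 0.8 0 0 -1"
}}

```text
clock: 11.48
position: [0.5864, 0.1857, 0.2877]
ee_rot: [0.09, -3.14, -0.0]
force: [-0.4, -0.0, -7.3]
width: 0.239
gripper_force: 50.0
```

Emit:
{"method": "play_rows", "body": {
  "increments": "0 0.8 0 0 -1;0 0.8 0 0 -1;0 0.8 0 0 -1;0 0.8 0 0 -1;0 0.8 0 0 -1"
}}

```text
clock: 11.9
position: [0.5841, 0.2256, 0.2877]
ee_rot: [0.09, -3.14, -0.0]
force: [-0.8, 0.6, -7.5]
width: 0.236
gripper_force: 50.0
```

Emit:
{"method": "play_rows", "body": {
  "increments": "0.05 0.8 0 0.5 -1;0.05 0.8 0 0.5 -1;0.05 0.8 0 0.5 -1;0.05 0.8 0 0.5 -1;0.05 0.8 0 0.5 -1"
}}

```text
clock: 12.32
position: [0.58, 0.2655, 0.2877]
ee_rot: [0.02, -3.142, -0.0]
force: [-0.1, -0.1, -6.7]
width: 0.241
gripper_force: 50.0
```

Emit:
{"method": "play_rows", "body": {
  "increments": "0.05 0.8 0 0.5 -1;0.05 0.8 0 0.5 -1;0.05 0.8 0 0.5 -1;0.05 0.8 0 0.5 -1;0 0.8 0 0.5 -1"
}}

```text
clock: 12.73
position: [0.5781, 0.3055, 0.2878]
ee_rot: [-0.049, -3.141, -0.0]
force: [-0.5, 0.4, -7.5]
width: 0.237
gripper_force: 50.0
```

Emit:
{"method": "play_rows", "body": {
  "increments": "0 0.6 0 0.3 -1;0 0.4 0 0 -1;0 0.3 0 0 -1;0 0.2 0 0 -1;0 0 0 0 -1"
}}

```text
clock: 13.15
position: [0.5787, 0.3199, 0.2877]
ee_rot: [-0.055, -3.141, -0.0]
force: [0.7, 0.3, -7.3]
width: 0.236
gripper_force: 50.0
```

Run:
```python
from lid import *
go(573,357,168,88)
lid(573,340,150)
q=vision.get_image('top')
f=q['frame'][130:270,170:350,::-1]; cv2.imwrite('pics/s5.png',cv2.resize(f,None,fx=4,fy=4,interpolation=cv2.INTER_CUBIC))
```

```text
turn -0.02  shift x 0.70 y 3.69 z 11.97 | at [578.7 319.9 287.7] yaw 87.98 clk 13.2 F [ 0.7  0.3 -7.3] w 0.236 gf 50.0
top tilt deg [-0.04 -0.42] top z 0.1631 232 bar (array([574.2, 312.1]), array([48.6,  8.5]), 18.4) 0.202
side tilt deg [ 0.67 -0.67] top z 0.1659 799 bar (array([581.6, 328.8]), array([ 39. , 102.7]), 88.5) 0.2063
```

View pics/s5.png

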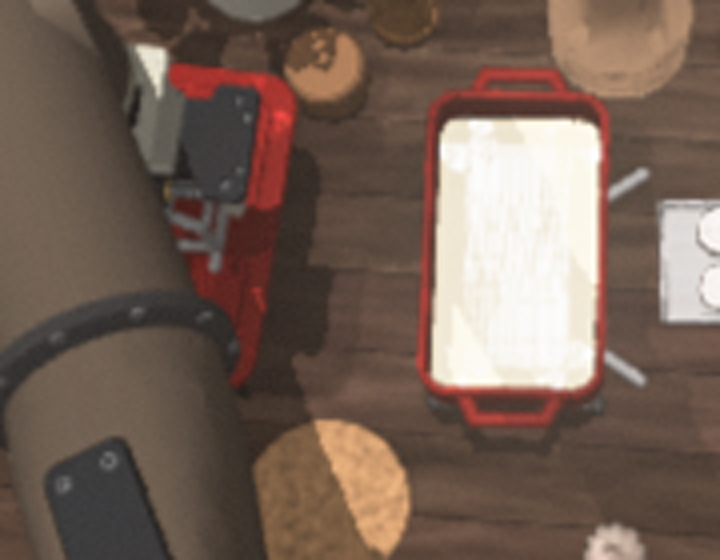

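The lid (about (230, 200)) hangs level under the arm. The dish at (515, 250) is open and empty. I'll move over the rest and lower it.

Emit:
{"method": "play_rows", "body": {
  "increments": "0.1 0.3 0 0 -1;0.15 0.7 0 0 -1;0.15 0.8 0 0 -1;0.15 0.8 0 0 -1;0.1 0.6 0 0 -1"
}}

```text
clock: 13.72
position: [0.5727, 0.3539, 0.2876]
ee_rot: [-0.053, -3.141, -0.001]
force: [-0.1, 0.8, -6.8]
width: 0.238
gripper_force: 50.0
```

Emit:
{"method": "play_rows", "body": {
  "increments": "0.05 0.4 0 0 -1;0 0.1 0 0 -1;0 0 0.3 0 -1;0 0 0.6 0 -1;0 0 0.7 0 -1"
}}

```text
clock: 14.13
position: [0.5735, 0.3561, 0.2714]
ee_rot: [0.057, 3.14, -0.0]
force: [-0.0, -0.7, -7.5]
width: 0.239
gripper_force: 50.0
```

Emit:
{"method": "play_rows", "body": {
  "increments": "0 0 0.7 0 -1;0 0 0.7 0 -1;0 0 0.7 0 -1;0 0 0.7 0 -1;0 0 0.7 0 -1"
}}

```text
clock: 14.55
position: [0.573, 0.3568, 0.2359]
ee_rot: [-0.056, -3.141, 0.0]
force: [0.8, -0.6, -6.7]
width: 0.237
gripper_force: 50.0
```

Emit:
{"method": "play_rows", "body": {
  "increments": "0 0 0.7 0 -1;0 0 0.7 0 -1;0 0 0.7 0 -1;0 0 0.7 0 -1;0 0 0.7 0 -1"
}}

```text
clock: 14.97
position: [0.5731, 0.357, 0.2011]
ee_rot: [0.056, 3.141, 0.0]
force: [0.3, 0.6, -5.8]
width: 0.236
gripper_force: 50.0
```

Emit:
{"method": "play_rows", "body": {
  "increments": "0 0 0.5 0 -1;0 0 0.4 0 -1;0 0 0.2 0 -1;0 0 0 0 -1;0 0 0 0 -1"
}}

```text
clock: 15.38
position: [0.5731, 0.3569, 0.1909]
ee_rot: [0.056, 3.141, 0.0]
force: [0.2, -0.1, -6.4]
width: 0.239
gripper_force: 50.0
```

Run:
```python
from lid import *
go(573,357,168,88)
q=vision.get_image('side')
f=q['frame'][90:240,220:420,::-1]; cv2.imwrite('pics/s6.png',cv2.resize(f,None,fx=4,fy=4,interpolation=cv2.INTER_CUBIC))
W=world(q); w=sel(W,.44,.7,.2,.5,.05,.12); print(rect(w),w[:,:].min(0),w.max(0))
lid(573,357,57)
```

```text
turn -0.03  shift x 0.01 y 0.01 z 2.29 | at [573.1 356.9 190.9] yaw 87.97 clk 15.4 F [ 0.2 -0.1 -6.4] w 0.239 gf 50.0
(array([575.4, 356.3]), array([154.4, 240. ]), 87.2) [0.45411228 0.27468327 0.05078514] [0.69656398 0.43290269 0.1194218 ]
top tilt deg [-0.35  1.9 ] top z 0.0677 624 bar (array([555.9, 340.5]), array([47.3, 29.5]), 72.4) 0.1097
side tilt deg [0.42 1.17] top z 0.0695 1025 bar (array([575.3, 350.3]), array([96.6, 66. ]), 0.0) 0.1113
```

View pics/s6.png

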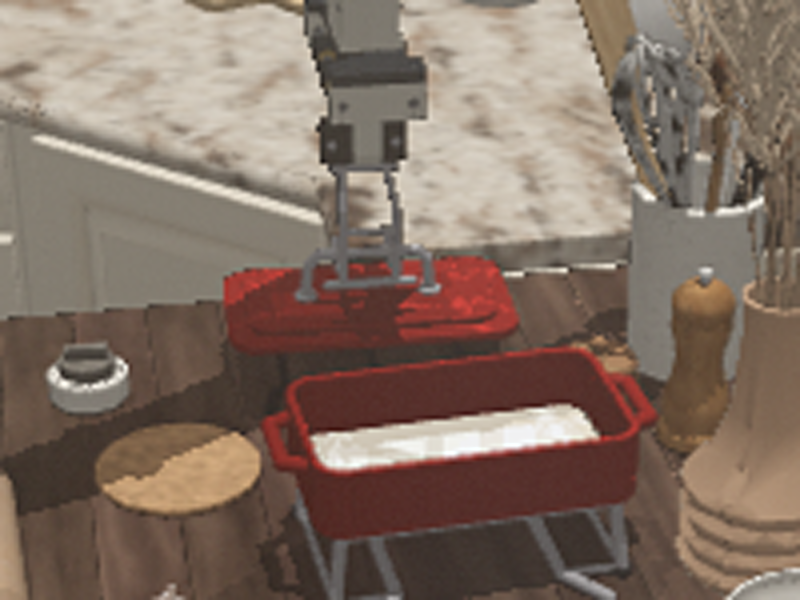

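The lid, at (370, 305), hangs level over the rest and is centred to within 2 mm. I'll lower it gently.

Emit:
{"method": "play_rows", "body": {
  "increments": "0 0.1 0.3 0 -1;0 0 0.4 0 -1;0 0 0.4 0 -1;0 0 0.4 0 -1;0 0 0.2 0 -1"
}}

```text
clock: 15.95
position: [0.5727, 0.3576, 0.1727]
ee_rot: [-0.056, -3.14, 0.001]
force: [0.2, -0.1, -7.5]
width: 0.241
gripper_force: 50.0
```

Emit:
{"method": "play_rows", "body": {
  "increments": "0 0 0.15 0 -1;0 0 0.15 0 -1;0 0 0.15 0 -1;0 0 0.15 0 -1;0 0 0.15 0 -1"
}}

```text
clock: 16.37
position: [0.5734, 0.358, 0.1666]
ee_rot: [0.056, 3.14, 0.001]
force: [0.0, 0.6, -1.6]
width: 0.235
gripper_force: 50.0
```

Emit:
{"method": "play_rows", "body": {
  "increments": "0 0 0.2 0 -1;0 0 0.2 0 -1;0 0 0.2 0 -1;0 0 0.2 0 -1;0 0 0.2 0 -1"
}}

```text
clock: 16.78
position: [0.5732, 0.3579, 0.1563]
ee_rot: [0.056, 3.141, 0.001]
force: [-0.0, -0.5, -0.8]
width: 0.235
gripper_force: 50.0
```

Run:
```python
from lid import *
go(573,357,150,88)
lid(573,357,30)
q=vision.get_image('side')
W=world(q); w=sel(W,.44,.7,.2,.5,.035,.1); print(rect(w),w[:,:].min(0),w.max(0))
```

```text
turn -0.03  shift x 0.02 y -0.09 z 0.63 | at [573.2 357.9 156.3] yaw 87.97 clk 16.8 F [-0.  -0.5 -0.8] w 0.235 gf 50.0
top tilt deg [-0.4   3.71] top z 0.0437 721 bar (array([552.8, 342.2]), array([45.5, 16.4]), 58.1) 0.0825
side tilt deg [0.36 1.46] top z 0.0454 1022 bar (array([574.3, 339.5]), array([ 46.8, 105.4]), 87.1) 0.0848
(array([575.3, 359.4]), array([158.6, 239.9]), 86.7) [0.45416469 0.27716046 0.03507317] [0.69682907 0.43801686 0.0995878 ]
```

Emit:
{"method": "play_rows", "body": {
  "increments": "0 0 0.2 0 -1;0 0 0.2 0 -1;0 0 0.2 0 -1;0 0 0 0 -1;0 -0.5 0 0 -1"
}}

```text
clock: 17.35
position: [0.5725, 0.3539, 0.1499]
ee_rot: [-0.054, -3.141, -0.001]
force: [0.2, 0.6, -1.2]
width: 0.237
gripper_force: 50.0
```

Emit:
{"method": "play_rows", "body": {
  "increments": "0 -1 0 0 -1;0 -1 0 0 -1;0 -1 0 0 -1;0 -1 0 0 -1;0 -1 0 0 -1"
}}

```text
clock: 17.77
position: [0.5712, 0.3012, 0.1504]
ee_rot: [0.057, 3.141, -0.0]
force: [0.5, -0.2, -1.6]
width: 0.238
gripper_force: 50.0
```

Emit:
{"method": "play_rows", "body": {
  "increments": "0 -0.6 0 0 -1;0 0 0 0 -1;0 0 0 0 -1"
}}

```text
clock: 18.02
position: [0.571, 0.2966, 0.1504]
ee_rot: [0.057, 3.141, 0.001]
force: [-0.6, 0.7, -1.5]
width: 0.236
gripper_force: 50.0
```

Run:
```python
from lid import *
go(573,300,150,88)
lid(573,357,30)
q=vision.get_image('side')
W=world(q); w=sel(W,.44,.7,.2,.5,.035,.06); print(rect(w),w[:,:].min(0),w.max(0))
```

```text
turn -0.08  shift x -0.18 y 0.34 z 0.04 | at [571.  296.6 150.4] yaw 87.92 clk 18.0 F [-0.6  0.7 -1.5] w 0.236 gf 50.0Traceback (most recent call last):
  File "<stdin>", line 3, in <module>
  File "lid.py", line 8, in lid
    print(n,'tilt deg',np.round(np.degrees(k[:2]),2),'top z',round(k[2],4),len(w),'bar',rect(v) if len(v)>5 else 0, np.median(v[:,2]).round(4) if len(v)>5 else 0)
                                           ~^^^^
TypeError: 'int' object is not subscriptable
```

Emit:
{"method": "play_rows", "body": {
  "increments": "0 0 -1 0 -1;0 0 -2 0 -1;0 0 -2 0 -1;0 0 -2 0 -1;0 0 -1 0 -1"
}}

```text
clock: 18.48
position: [0.5718, 0.2982, 0.2336]
ee_rot: [0.054, 3.138, 0.004]
force: [1.0, 1.0, -1.2]
width: 0.236
gripper_force: 50.0
```

Emit:
{"method": "play_rows", "body": {
  "increments": "1.2 -0.6 0 0 -1;2.25 -1.1 0 0 -1;2.25 -1.1 0 0 -1;2.25 -1.1 0 0 -1;2.25 -1.1 0 0 -1"
}}

```text
clock: 18.9
position: [0.466, 0.2505, 0.2303]
ee_rot: [-0.054, -3.141, -0.0]
force: [0.2, 0.2, -1.4]
width: 0.236
gripper_force: 50.0
```

Emit:
{"method": "play_rows", "body": {
  "increments": "2.25 -1.1 0 0 -1;2.25 -1.1 0 0 -1;1.5 -0.8 0 0 -1;0.77 -0.36 0 0 -1;0 0 0 0 -1"
}}

```text
clock: 19.32
position: [0.3971, 0.2192, 0.2306]
ee_rot: [-0.054, -3.141, -0.001]
force: [-0.3, 0.3, -1.3]
width: 0.237
gripper_force: 50.0
```

Run:
```python
from lid import *
go(398.5,219,104.5,88)
q=vision.get_image('side')
W=world(q); w=sel(W,.44,.71,.2,.5,.035,.06); print('lid',rect(w),w[:,:].min(0),w.max(0),np.median(w[:,2]))
p=vision.get_image('top'); W=world(p)
w=sel(W,.44,.71,.26,.48,.035,.06); print('lid',rect(w),w[:,:].min(0),w.max(0),np.median(w[:,2]))
w=sel(W,.55,.63,.3,.42,.075,.1); print('bar',rect(w),np.median(w[:,2]))
for d in cut_out('lifter_mat',p)[:1]:
  w=W[d['mask']];w=w[~np.isnan(w[:,0])];w=w[(w[:,2]>.003)&(w[:,2]<.012)];print('mat',cv2.minEnclosingCircle((w[:,:2]*1000).astype(np.float32)),rect(w))
for n,x,y in(('dish',.5925,.079),):
  w=sel(W,x-.16,x+.16,y-.1,y+.1,.110,.13); print('rim',rect(w),np.median(w[:,2]))
  w=sel(W,x-.115,x+.115,y-.07,y+.07,.06,.078); print('floor',rect(w),np.median(w[:,2]))
```

```text
turn 0.02  shift x -0.14 y -0.02 z 12.61 | at [397.1 219.2 230.6] yaw 88.02 clk 19.3 F [-0.3  0.3 -1.3] w 0.237 gf 50.0
lid (array([575.2, 357.2]), array([152.5, 240.4]), 87.5) [0.45317361 0.27974866 0.0351449 ] [0.69643808 0.43688956 0.05981876] 0.04502288861305409
lid (array([612. , 358.3]), array([144.7, 163.1]), 87.9) [0.53296773 0.28534457 0.0350042 ] [0.69477811 0.43246486 0.05482246] 0.041816428755303336
bar (array([593.2, 359.5]), array([10. , 66.2]), 85.8) 0.08471513060365798
mat ((387.4646911621094, 172.66162109375), 42.5870246887207) (array([385. , 170.7]), array([37.8, 82.4]), 53.0)
rim (array([591.1,  79.1]), array([275.9, 138.9]), 2.8) 0.1154783344249628
floor (array([591.2,  79.5]), array([231.5, 125.3]), 2.9) 0.06883701316765622
```

Emit:
{"method": "play_rows", "body": {
  "increments": "-0.1 0 1 0 -1;0 0 2 0 -1;0 0 2 0 -1;0 0 2 0 -1;0 0 2 0 -1"
}}

```text
clock: 19.88
position: [0.4001, 0.2195, 0.1385]
ee_rot: [0.056, 3.141, -0.0]
force: [-0.5, -0.8, -1.0]
width: 0.241
gripper_force: 50.0
```

Emit:
{"method": "play_rows", "body": {
  "increments": "0 0 1.5 0 -1;0 0 1 0 -1;0 0 0.4 0 -1;0 0 0.2 0 -1;0 0 0 0 -1"
}}

```text
clock: 20.3
position: [0.3997, 0.2194, 0.1088]
ee_rot: [-0.056, -3.141, 0.001]
force: [-0.2, 0.3, -0.8]
width: 0.235
gripper_force: 50.0
```

Run:
```python
from lid import *
go(398.5,219,104,88)
```

```text
turn -0.04  shift x 0.12 y -0.04 z 0.48 | at [399.7 219.4 108.8] yaw 87.96 clk 20.3 F [-0.2  0.3 -0.8] w 0.235 gf 50.0
```

Emit:
{"method": "play_rows", "body": {
  "increments": "0 0 0.15 0 -1;0 0 0.15 0 -1;0 0 0.12 0 -1;0 0 0.05 0 -1;0 0 0 0 -1"
}}

```text
clock: 20.72
position: [0.3994, 0.2194, 0.1046]
ee_rot: [0.056, 3.141, 0.0]
force: [-0.6, 0.5, -1.2]
width: 0.239
gripper_force: 50.0
```

Emit:
{"method": "play_rows", "body": {
  "increments": "0 0 0 0 -0.2;0 0 0 0 0.2;0 0 0 0 1;0 0 0 0 1;0 0 0 0 1"
}}

```text
clock: 21.13
position: [0.3994, 0.2194, 0.1046]
ee_rot: [0.056, 3.141, 0.0]
force: [-0.4, -0.2, -0.5]
width: 0.546
gripper_force: 0.0
```

Emit:
{"method": "play_rows", "body": {
  "increments": "0 0 0 0 1;0 0 0 0 1;0 0 0 0 1;0 0 0 0 1;0 0 -1 0 1"
}}

```text
clock: 21.55
position: [0.3985, 0.2188, 0.1134]
ee_rot: [-0.056, -3.139, 0.002]
force: [-0.5, 0.7, 0.5]
width: 0.911
gripper_force: 0.0
```

Emit:
{"method": "play_rows", "body": {
  "increments": "0 0 -2 0 1;0 0 -2.5 0 1;0 0 -2.5 0 1;0 0 -2 0 1;0 0 -1 0 1"
}}

```text
clock: 21.97
position: [0.4002, 0.2199, 0.2171]
ee_rot: [0.056, 3.139, 0.003]
force: [0.5, 0.5, -0.3]
width: 0.999
gripper_force: 0.0
```

Run:
```python
from lid import *
p=vision.get_image('top'); W=world(p); q=vision.get_image('side'); V=world(q)
for A in (W,V):
  print('grip',rect(sel(A,.33,.47,.14,.29,.125,.15)))
  w=sel(A,.33,.52,-.45,-.14,.035,.06)
  for y0 in (-.41,-.335,-.26): print("ram",rect(w[(w[:,1]>y0)&(w[:,1]<y0+.075)]))
  print("bg",rect(sel(A,.54,.7,-.28,-.15,.028,.05)))
go(422.5,-217,200,0)
```

```text
grip (array([0., 0.]), array([0., 0.]), 0.0)
ram (array([ 410.5, -367.4]), array([59.9, 59. ]), 81.0)
ram (array([ 428.7, -292. ]), array([59.8, 58.7]), 72.2)
ram (array([ 422.5, -216.3]), array([57.4, 57.8]), 48.2)
bg (array([ 627.9, -224.9]), array([18.9, 42.8]), 4.3)
grip (array([398.9, 215.9]), array([27.4, 69.7]), 85.9)
ram (array([ 410.6, -370.6]), array([61.6, 60.1]), 78.6)
ram (array([ 429.3, -295.5]), array([59.2, 62.4]), 15.7)
ram (array([ 422.7, -219.3]), array([62.7, 60.1]), 59.0)
bg (array([ 629.3, -230.4]), array([21.3, 42.2]), 7.2)
turn 87.96  shift x -43.70 y 2.22 z 1.62 | at [400.3 220.  216.2] yaw 87.96 clk 22.1 F [ 0.   0.2 -0.7] w 1.000 gf 0.0
```

Emit:
{"method": "play_rows", "body": {
  "increments": "0 0 0 7.1 1;0 0 0 7.1 1;0 0 0 7.1 1;0 0 0 7.1 1;0 0 0 7.1 1"
}}

```text
clock: 22.48
position: [0.3988, 0.2189, 0.2133]
ee_rot: [-1.02, -2.971, 0.002]
force: [0.2, 0.7, -0.0]
width: 1.005
gripper_force: 0.0
```

Emit:
{"method": "play_rows", "body": {
  "increments": "0 0 0 7.1 1;0 0 0 7.1 1;0 0 0 7.1 1;0 0 0 7.1 1;0 0 0 7.1 1"
}}

```text
clock: 22.9
position: [0.3988, 0.219, 0.2133]
ee_rot: [-1.877, -2.519, 0.003]
force: [-0.5, -0.3, -0.1]
width: 1.0
gripper_force: 0.0
```

Emit:
{"method": "play_rows", "body": {
  "increments": "0 0 0 7.1 1;0 0 0 7.1 1;0 0 0 2.76 1;-1.5 0.07 0 0 1;-3 0.15 0 0 1"
}}

```text
clock: 23.32
position: [0.4009, 0.1766, 0.2133]
ee_rot: [-2.216, -2.227, 0.001]
force: [0.3, -1.3, 0.5]
width: 0.999
gripper_force: 0.0
```

Emit:
{"method": "play_rows", "body": {
  "increments": "-3 0.15 0 0 1;-3 0.15 0 0 1;-3 0.15 0 0 1;-3 0.15 0 0 1;-3 0.15 0 0 1"
}}

```text
clock: 23.73
position: [0.4083, 0.0229, 0.2136]
ee_rot: [-2.221, -2.222, 0.002]
force: [0.6, -0.0, 0.7]
width: 0.997
gripper_force: 0.0
```

Emit:
{"method": "play_rows", "body": {
  "increments": "-3 0.15 0 0 1;-3 0.15 0 0 1;-3 0.15 0 0 1;-3 0.15 0 0 1;-3 0.15 0 0 1"
}}

```text
clock: 24.15
position: [0.4158, -0.127, 0.2136]
ee_rot: [-2.221, -2.221, 0.001]
force: [0.6, 0.5, -0.3]
width: 1.001
gripper_force: 0.0
```

Emit:
{"method": "play_rows", "body": {
  "increments": "-3 0.15 0 0 1;-3 0.15 0 0 1;-2 0.1 1 0 1;-1.2 0 2 0 1;0 0 2 0 1"
}}

```text
clock: 24.57
position: [0.4202, -0.2209, 0.1635]
ee_rot: [2.224, 2.216, -0.002]
force: [0.4, 0.7, -0.4]
width: 0.999
gripper_force: 0.0
```

Run:
```python
from lid import *
go(422.6,-217.8,16,0)
```

```text
turn -0.21  shift x 0.31 y 0.24 z 14.75 | at [ 420.2 -220.9  163.5] yaw -0.21 clk 24.6 F [ 0.4  0.7 -0.4] w 0.999 gf 0.0
```

Emit:
{"method": "play_rows", "body": {
  "increments": "0.3 0.24 2 0 1;0 0 3 0 1;0 0 3 0 1;0 0 3 0 1;0 0 2 0 1",
  "grip_force": 20
}}

```text
clock: 24.98
position: [0.421, -0.2141, 0.0313]
ee_rot: [-2.219, -2.219, 0.004]
force: [-0.7, 0.8, -0.0]
width: 0.999
gripper_force: 0.0
```

Emit:
{"method": "play_rows", "body": {
  "increments": "0 0 1 0 1;0 0 0.6 0 1;0 0 0 0 0.5;0 0 0 0 0;0 0 0 0 -0.2"
}}

```text
clock: 25.4
position: [0.4237, -0.215, 0.0195]
ee_rot: [2.22, 2.221, 0.001]
force: [-0.4, -1.3, 0.4]
width: 0.836
gripper_force: 0.0
```

Emit:
{"method": "play_rows", "body": {
  "increments": "0 0 0 0 -0.4;0 0 0 0 -0.6;0 0 0 0 -1;0 0 0 0 -1;0 0 0 0 -1"
}}

```text
clock: 25.82
position: [0.4236, -0.2147, 0.0192]
ee_rot: [2.221, 2.221, 0.001]
force: [-0.5, 0.8, 7.8]
width: 0.637
gripper_force: 20.0
```

Run:
```python
from lid import *
go(422.6,-217.8,16,0)
```

```text
turn 0.01  shift x -0.31 y -0.10 z 0.32 | at [ 423.6 -214.7   19.2] yaw 0.01 clk 25.8 F [-0.5  0.8  7.8] w 0.637 gf 20.0
```

Emit:
{"method": "play_rows", "body": {
  "increments": "0 0 -0.5 0 -1;0 0 -1.5 0 -1;0 0 -3 0 -1;0 0 -3.5 0 -1;0 0 -3.5 0 -1"
}}

```text
clock: 26.23
position: [0.4219, -0.2146, 0.1397]
ee_rot: [-2.221, -2.22, 0.002]
force: [1.2, 0.8, -1.3]
width: 0.641
gripper_force: 20.0
```

Emit:
{"method": "play_rows", "body": {
  "increments": "0 0 -3.5 -3 -1;0 0 -1.5 -7 -1;0 0 0 -7 -1;0 0 0 -7 -1;0 0 0 -7 -1"
}}

```text
clock: 26.65
position: [0.4229, -0.2145, 0.1892]
ee_rot: [1.538, 2.739, 0.001]
force: [-0.6, -0.4, -0.6]
width: 0.64
gripper_force: 20.0
```

Emit:
{"method": "play_rows", "body": {
  "increments": "0 0 0 -7 -1;0 0 0 -7 -1;0 0 0 -7 -1;0 0 0 -7 -1;0 0 0 -7 -1"
}}

```text
clock: 27.07
position: [0.4225, -0.2146, 0.1887]
ee_rot: [-0.644, -3.075, 0.0]
force: [-0.6, 0.1, -1.7]
width: 0.643
gripper_force: 20.0
```

Emit:
{"method": "play_rows", "body": {
  "increments": "0 0 0 -7 -1;0 0 0 -7 -1;0 0 0 -7 -1;0 0 0 -5.85 -1;0 0 0 0 -1"
}}

```text
clock: 27.48
position: [0.4226, -0.2147, 0.1887]
ee_rot: [0.085, -3.14, 0.0]
force: [-0.4, 0.4, -0.4]
width: 0.643
gripper_force: 20.0
```

Run:
```python
from lid import *
p=vision.get_image('top'); W=world(p); q=vision.get_image('side'); V=world(q)
for A in (W,V):
  for z in (.08,.15,.25,.4):
    w=sel(A,.6,.9,-.1,.25,max(z,.135),z+.15); print('obst',z,len(w), w.min(0).round(3) if len(w) else 0)
  w=sel(A,.33,.52,-.45,-.25,.035,.06)
  for y0 in (-.41,-.335): print("ram",rect(w[(w[:,1]>y0)&(w[:,1]<y0+.075)]))
  w=sel(A,.33,.52,-.32,-.1,.12,.23); print('held',rect(w),np.percentile(w[:,2],1))
go(664,82.8,170,92.85); go(591.1,79.2,170,92.85);go(518.2,75.6,170,92.85)
```

```text
obst 0.08 441 [ 0.772 -0.016  0.135]
obst 0.15 585 [ 0.752 -0.029  0.15 ]
obst 0.25 595 [ 0.733 -0.1    0.25 ]
obst 0.4 3772 [ 0.698 -0.1    0.4  ]
ram (array([ 401.8, -381.2]), array([29.6, 59.4]), 60.0)
ram (array([0., 0.]), array([0., 0.]), 0.0)
held (array([ 445.5, -189.3]), array([1. , 6.6]), 64.9) 0.21690307545618145
obst 0.08 709 [ 0.772 -0.02   0.135]
obst 0.15 1029 [ 0.753 -0.049  0.15 ]
obst 0.25 1283 [ 0.732 -0.1    0.25 ]
obst 0.4 3711 [ 0.694 -0.1    0.4  ]
ram (array([ 410.3, -370.8]), array([60.9, 59.1]), 67.6)
ram (array([ 429.1, -295. ]), array([59.5, 61.9]), 20.6)
held (array([ 424.5, -243.6]), array([44., 52.]), 82.3) 0.18339491604380684
turn -0.22  shift x -25.58 y 28.52 z 1.86 | at [ 422.7 -214.7  188.6] yaw 92.63 clk 27.6 F [ 0.3  0.6 -1.1] w 0.643 gf 20.0
turn -0.22  shift x -18.28 y 28.52 z 1.86 | at [ 422.7 -214.7  188.6] yaw 92.63 clk 27.6 F [ 0.3  0.6 -1.1] w 0.643 gf 20.0
turn -0.22  shift x -10.98 y 28.52 z 1.86 | at [ 422.7 -214.7  188.6] yaw 92.63 clk 27.6 F [ 0.3  0.6 -1.1] w 0.643 gf 20.0
```

Emit:
{"method": "play_rows", "body": {
  "increments": "-0.9 1 0 -0.22 -1;-1.8 2.04 0 0 -1;-1.8 2.04 0 0 -1;-1.8 2.04 0 0 -1;-1.8 2.04 0 0 -1"
}}

```text
clock: 28.0
position: [0.5, -0.1169, 0.1886]
ee_rot: [-0.081, 3.14, 0.0]
force: [1.6, -0.8, -2.6]
width: 0.644
gripper_force: 20.0
```

Emit:
{"method": "play_rows", "body": {
  "increments": "-1.8 2.04 0 0 -1;-1.8 2.04 0 0 -1;-1.8 2.04 0 0 -1;-1.8 2.04 0 0 -1;-1.8 2.04 0 0 -1"
}}

```text
clock: 28.42
position: [0.5842, -0.0099, 0.1884]
ee_rot: [0.081, -3.14, -0.0]
force: [-0.1, 1.0, -1.0]
width: 0.643
gripper_force: 20.0
```

Emit:
{"method": "play_rows", "body": {
  "increments": "-1.8 2.04 0 0 -1;-1.8 2.04 0 0 -1;-1.8 2.04 0 0 -1;-0.9 1 0 0 -1;0 0 0 0 -1"
}}

```text
clock: 28.83
position: [0.6438, 0.0679, 0.1877]
ee_rot: [-0.089, 3.14, 0.003]
force: [-0.8, 0.8, -1.4]
width: 0.64
gripper_force: 20.0
```

Run:
```python
from lid import *
q=vision.get_image('side'); V=world(q)
w=sel(V,.6,.75,-.05,.15,.15,.26); print('held',rect(sel(V,.6,.72,.0,.15,.165,.215)),len(w))
go(660,82.6,77,92.85)
f=q['frame'][60:210,280:480,::-1]; cv2.imwrite('pics/s7.png',cv2.resize(f,None,fx=4,fy=4,interpolation=cv2.INTER_CUBIC))
```

```text
held (array([647.6,  63.7]), array([94.8, 55. ]), 77.1) 319
turn 0.31  shift x -1.80 y 1.63 z 11.07 | at [642.8  65.4 187.7] yaw 93.16 clk 28.9 F [-0.4 -0.6 -1.1] w 0.638 gf 20.0
```

View pics/s7.png

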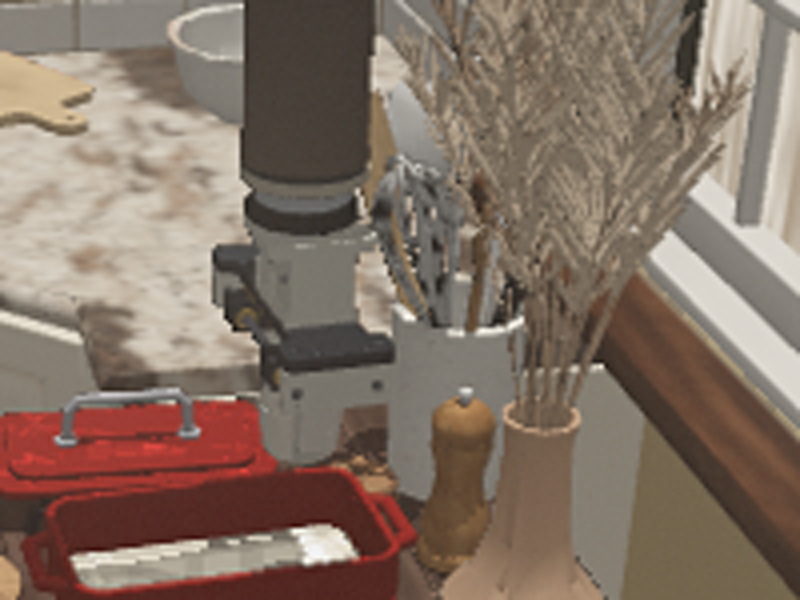

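The gripper is over the far end of the dish, clear of the vase at (540, 480) and its dry stems. I'll correct the position and lower.

Emit:
{"method": "play_rows", "body": {
  "increments": "-0.9 0.8 0 0.3 -1;-0.9 0.8 0 0 -1;0 0 0 0 -1;0 0 1 0 -1;0 0 2 0 -1"
}}

```text
clock: 29.3
position: [0.6606, 0.0782, 0.1601]
ee_rot: [-0.073, 3.137, -0.0]
force: [1.1, 1.0, -1.8]
width: 0.641
gripper_force: 20.0
```

Run:
```python
from lid import *
go(660,82.6,77,92.85)
```

```text
turn -0.17  shift x 0.03 y 0.45 z 8.31 | at [660.6  78.2 160.1] yaw 92.68 clk 29.3 F [ 1.1  1.  -1.8] w 0.641 gf 20.0
```

Emit:
{"method": "play_rows", "body": {
  "increments": "0 0.3 1.5 0 -1;0 0 1.5 0 -1;0 0 1.5 0 -1;0 0 1.2 0 -1;0 0 0.8 0 -1"
}}

```text
clock: 29.72
position: [0.6581, 0.0811, 0.0917]
ee_rot: [0.074, -3.138, 0.001]
force: [-0.7, -0.1, -1.1]
width: 0.64
gripper_force: 20.0
```

Emit:
{"method": "play_rows", "body": {
  "increments": "0 0 0.5 0 -1;0 0 0.4 0 -1;0 0 0.3 0 -1;0 0 0 0 -1;0 0 0 0 -1"
}}

```text
clock: 30.13
position: [0.6598, 0.0822, 0.082]
ee_rot: [-0.076, 3.14, 0.0]
force: [-0.3, 1.2, -1.1]
width: 0.637
gripper_force: 20.0
```

Run:
```python
from lid import *
go(660,82.6,77,92.85)
```

```text
turn -0.08  shift x -0.02 y 0.04 z 0.50 | at [659.8  82.2  82. ] yaw 92.77 clk 30.1 F [-0.3  1.2 -1.1] w 0.637 gf 20.0
```

Emit:
{"method": "play_rows", "body": {
  "increments": "0 0 0.2 0 -1;0 0 0.2 0 -1;0 0 0.1 0 -1;0 0 0 0 -1;0 0 0 0 0.4"
}}

```text
clock: 30.55
position: [0.6595, 0.0822, 0.0766]
ee_rot: [-0.076, 3.141, 0.0]
force: [-0.4, -0.7, 0.2]
width: 0.678
gripper_force: 0.0
```

Emit:
{"method": "play_rows", "body": {
  "increments": "0 0 0 0 0.6;0 0 0 0 0.6;0 0 0 0 0.6;0 0 -0.5 0 0.6;0 0 -1.5 0 0.6"
}}

```text
clock: 30.97
position: [0.6581, 0.082, 0.095]
ee_rot: [0.076, -3.137, 0.001]
force: [-0.6, -0.2, 0.4]
width: 0.806
gripper_force: 0.0
```

Emit:
{"method": "play_rows", "body": {
  "increments": "0 0 -2.5 0 0.6;0 0 -3 0 0.6;0 0 -2.5 0 0.6;0 0 -1 0 0.6;0 0 0 0 1"
}}

```text
clock: 31.38
position: [0.6612, 0.0823, 0.1899]
ee_rot: [-0.076, 3.135, 0.002]
force: [0.8, -0.7, -0.8]
width: 0.84
gripper_force: 0.0
```

Run:
```python
from lid import *
p=vision.get_image('top'); q=vision.get_image('side')
for A in map(world,(p,q)):
  print('in dish',rect(sel(A,.625,.7,.025,.14,.095,.112)))
  print("ram",rect(sel(A,.36,.5,-.332,-.24,.035,.06)))
go(429,-293.7,180,0)
```

```text
in dish (array([0., 0.]), array([0., 0.]), 0.0)
ram (array([ 428.5, -291.6]), array([58.4, 59.3]), 4.1)
in dish (array([663.5,  95.1]), array([73.2, 88.9]), 0.2)
ram (array([ 429.4, -295.4]), array([59.3, 62. ]), 19.4)
turn 92.78  shift x -37.60 y -23.02 z 0.61 | at [659.2  82.3 186.1] yaw 92.78 clk 31.5 F [-0.6  0.3 -0.7] w 0.913 gf 0.0
```

Emit:
{"method": "play_rows", "body": {
  "increments": "0.85 -1.2 0 0 1;1.65 -2.43 0 0 1;1.65 -2.43 0 0 1;1.65 -2.43 0 0 1;1.65 -2.43 0 0 1"
}}

```text
clock: 31.9
position: [0.5884, -0.0314, 0.1845]
ee_rot: [0.077, -3.137, 0.0]
force: [-0.1, -0.8, 0.4]
width: 1.003
gripper_force: 0.0
```

Emit:
{"method": "play_rows", "body": {
  "increments": "1.65 -2.43 0 0 1;1.65 -2.43 0 0 1;1.65 -2.43 0 0 1;1.65 -2.43 0 0 1;1.65 -2.43 0 0 1"
}}

```text
clock: 32.32
position: [0.5119, -0.1566, 0.1848]
ee_rot: [0.076, -3.138, -0.001]
force: [-0.2, 0.3, -0.1]
width: 0.995
gripper_force: 0.0
```

Emit:
{"method": "play_rows", "body": {
  "increments": "1.65 -2.43 0 0 1;1.65 -2.43 0 0 1;1.65 -2.43 0 0 1;1.65 -2.43 0 0 1;1.65 -2.43 0 0 1"
}}

```text
clock: 32.73
position: [0.4355, -0.2816, 0.1849]
ee_rot: [0.076, -3.138, -0.002]
force: [1.3, -0.6, 0.2]
width: 0.992
gripper_force: 0.0
```

Emit:
{"method": "play_rows", "body": {
  "increments": "0.85 -1.2 0 7.13 1;0 0 0 7.13 1;0 0 0 7.13 1;0 0 0 7.13 1;0 0 0 7.13 1"
}}

```text
clock: 33.15
position: [0.4283, -0.2931, 0.1849]
ee_rot: [-0.898, -3.007, -0.0]
force: [-0.1, 0.0, 0.5]
width: 0.996
gripper_force: 0.0
```

Emit:
{"method": "play_rows", "body": {
  "increments": "0 0 0 7.13 1;0 0 0 7.13 1;0 0 0 7.13 1;0 0 0 7.13 1;0 0 0 7.13 1"
}}

```text
clock: 33.57
position: [0.4285, -0.2929, 0.1849]
ee_rot: [-1.775, -2.589, 0.001]
force: [-0.0, 0.1, 0.1]
width: 1.002
gripper_force: 0.0
```

Emit:
{"method": "play_rows", "body": {
  "increments": "0 0 0 7.13 1;0 0 0 7.13 1;0 0 0 7.13 1;0 0 0 0 1"
}}

```text
clock: 33.9
position: [0.4287, -0.2929, 0.185]
ee_rot: [-2.224, -2.215, 0.003]
force: [-1.5, 0.1, 0.1]
width: 0.998
gripper_force: 0.0
```

Run:
```python
from lid import *
go(429,-293.7,17,0)
p=vision.get_image('side');A=world(p)
print('in dish',rect(sel(A,.625,.7,.04,.13,.099,.108)))
for d in cut_out('ramekin_1_mid',p)[:4]:
   w=A[d['mask']];w=w[~np.isnan(w[:,0])];print(d['confidence'],rect(w),np.percentile(w[:,2],[2,50,98]).round(3))
```

```text
turn -0.24  shift x -0.08 y 0.03 z 16.80 | at [ 428.7 -292.9  185. ] yaw -0.24 clk 33.9 F [-1.5  0.1  0.1] w 0.998 gf 0.0
in dish (array([662.5,  81.7]), array([58.8, 61.3]), 24.8)
0.96 (array([ 411.7, -370.1]), array([61.8, 58.1]), 81.8) [0.016 0.035 0.051]
0.51 (array([341. , 331.2]), array([62.6, 52.4]), 17.0) [0.006 0.028 0.05 ]
0.37 (array([602.2, 131.6]), array([914.2, 113.3]), 80.3) [0.035 0.045 0.087]
0.35 (array([ 624.3, -132. ]), array([110.6, 242.7]), 5.3) [0.    0.012 0.042]
```

Emit:
{"method": "play_rows", "body": {
  "increments": "0 0 2 0 1;0 0 3 0 1;0 0 3 0 1;0 0 3 0 1;0 0 2.5 0 1"
}}

```text
clock: 34.42
position: [0.4286, -0.293, 0.0493]
ee_rot: [-2.213, -2.227, 0.001]
force: [1.2, 0.1, -0.7]
width: 1.002
gripper_force: 0.0
```

Emit:
{"method": "play_rows", "body": {
  "increments": "0 0 2 0 1;0 0 1 0 1;0 0 0 0 0.5;0 0 0 0 0;0 0 0 0 -0.2"
}}

```text
clock: 34.83
position: [0.43, -0.2942, 0.0225]
ee_rot: [2.218, 2.223, 0.001]
force: [-0.3, -0.7, -0.1]
width: 0.83
gripper_force: 0.0
```

Emit:
{"method": "play_rows", "body": {
  "increments": "0 0 0 0 -0.4;0 0 0 0 -0.6;0 0 0 0 -1;0 0 0 0 -1;0 0 0 0 -1"
}}

```text
clock: 35.25
position: [0.4301, -0.2938, 0.0224]
ee_rot: [2.218, 2.223, 0.001]
force: [-0.5, 0.7, 7.0]
width: 0.643
gripper_force: 20.0
```

Emit:
{"method": "play_rows", "body": {
  "increments": "0 0 -0.5 0 -1;0 0 -1.5 0 -1;0 0 -3 0 -1;0 0 -3.5 0 -1;0 0 -3.5 0 -1"
}}

```text
clock: 35.67
position: [0.4285, -0.2933, 0.1427]
ee_rot: [-2.219, -2.221, 0.002]
force: [1.4, -0.8, -0.7]
width: 0.638
gripper_force: 20.0
```

Emit:
{"method": "play_rows", "body": {
  "increments": "0 0 -3.5 -7 -1;0 0 -1.5 -7 -1;0 0 0 -7 -1;0 0 0 -7 -1;0 0 0 -7 -1"
}}

```text
clock: 36.08
position: [0.4294, -0.2934, 0.1923]
ee_rot: [1.439, 2.791, 0.001]
force: [-0.2, -0.2, -1.2]
width: 0.64
gripper_force: 20.0
```

Emit:
{"method": "play_rows", "body": {
  "increments": "0 0 0 -7 -1;0 0 0 -7 -1;0 0 0 -7 -1;0 0 0 -7 -1;0 0 0 -7 -1"
}}

```text
clock: 36.5
position: [0.4291, -0.2935, 0.1918]
ee_rot: [-0.534, -3.096, 0.0]
force: [0.7, -0.3, -1.4]
width: 0.639
gripper_force: 20.0
```

Emit:
{"method": "play_rows", "body": {
  "increments": "0 0 0 -7 -1;0 0 0 -7 -1;0 0 0 -7 -1;0 0 0 -2 -1;0 0 0 0 -1"
}}

```text
clock: 36.92
position: [0.4291, -0.2937, 0.1918]
ee_rot: [0.087, -3.14, -0.0]
force: [0.1, -0.4, -2.0]
width: 0.638
gripper_force: 20.0
```

Run:
```python
from lid import *
go(591.1,79.2,180,92.85)
```

```text
turn 0.32  shift x -18.04 y 36.43 z 1.18 | at [ 429.1 -293.7  191.8] yaw 93.17 clk 36.9 F [ 0.1 -0.4 -2. ] w 0.638 gf 20.0
```

Emit:
{"method": "play_rows", "body": {
  "increments": "-0.6 1.2 0 0.3 -1;-1.2 2.43 0 0 -1;-1.2 2.43 0 0 -1;-1.2 2.43 0 0 -1;-1.2 2.43 0 0 -1"
}}

```text
clock: 37.33
position: [0.4781, -0.1808, 0.1917]
ee_rot: [0.072, -3.141, 0.0]
force: [0.2, -1.2, -1.6]
width: 0.64
gripper_force: 20.0
```

Emit:
{"method": "play_rows", "body": {
  "increments": "-1.2 2.43 0 0 -1;-1.2 2.43 0 0 -1;-1.2 2.43 0 0 -1;-1.2 2.43 0 0 -1;-1.2 2.43 0 0 -1"
}}

```text
clock: 37.75
position: [0.5322, -0.0564, 0.1917]
ee_rot: [0.073, -3.141, 0.0]
force: [0.1, -0.8, -1.2]
width: 0.64
gripper_force: 20.0
```

Emit:
{"method": "play_rows", "body": {
  "increments": "-1.2 2.43 0 0 -1;-1.2 2.43 0 0 -1;-1.2 2.43 0 0 -1;-1.2 2.43 0 0 -1;-1.2 2.43 0 0 -1"
}}

```text
clock: 38.17
position: [0.5862, 0.0679, 0.1916]
ee_rot: [0.073, -3.141, 0.001]
force: [0.5, -0.6, -2.3]
width: 0.643
gripper_force: 20.0
```

Emit:
{"method": "play_rows", "body": {
  "increments": "-0.6 1.2 0 0 -1;0 0 0 0 -1;0 0 0 0 -1"
}}

```text
clock: 38.42
position: [0.5912, 0.0789, 0.1913]
ee_rot: [0.076, -3.14, 0.001]
force: [0.2, -1.6, -0.9]
width: 0.643
gripper_force: 20.0
```

Run:
```python
from lid import *
go(591.1,79.2,80,92.85)
```

```text
turn -0.06  shift x 0.01 y 0.03 z 11.13 | at [591.2  78.9 191.3] yaw 92.79 clk 38.4 F [ 0.2 -1.6 -0.9] w 0.643 gf 20.0
```

Emit:
{"method": "play_rows", "body": {
  "increments": "0 0 1 0 -1;0 0 2 0 -1;0 0 2 0 -1;0 0 2 0 -1;0 0 1.5 0 -1"
}}

```text
clock: 38.83
position: [0.5902, 0.0766, 0.1046]
ee_rot: [0.072, -3.139, 0.002]
force: [0.4, -0.3, -1.6]
width: 0.642
gripper_force: 20.0
```

Emit:
{"method": "play_rows", "body": {
  "increments": "0 0 1 0 -1;0 0 0.5 0 -1;0 0 0.4 0 -1;0 0 0.3 0 -1;0 0 0 0 -1"
}}

```text
clock: 39.25
position: [0.5916, 0.0787, 0.0846]
ee_rot: [-0.076, 3.14, -0.0]
force: [-0.3, -0.4, -2.1]
width: 0.638
gripper_force: 20.0
```

Run:
```python
from lid import *
go(591.1,79.2,80,92.85)
```

```text
turn -0.09  shift x 0.05 y 0.05 z 0.46 | at [591.6  78.7  84.6] yaw 92.76 clk 39.2 F [-0.3 -0.4 -2.1] w 0.638 gf 20.0
```

Emit:
{"method": "play_rows", "body": {
  "increments": "0 0 0.2 0 -1;0 0 0.2 0 -1;0 0 0.05 0 -1;0 0 0 0 -1;0 0 0 0 0.4"
}}

```text
clock: 39.67
position: [0.5916, 0.079, 0.0802]
ee_rot: [-0.077, 3.14, 0.0]
force: [-0.0, -0.4, 0.1]
width: 0.671
gripper_force: 0.0
```

Emit:
{"method": "play_rows", "body": {
  "increments": "0 0 0 0 0.6;0 0 0 0 0.6;0 0 0 0 0.6;0 0 -0.5 0 0.6;0 0 -1.5 0 0.6"
}}

```text
clock: 40.08
position: [0.5901, 0.0788, 0.0988]
ee_rot: [0.077, -3.137, 0.001]
force: [0.2, -0.3, 0.4]
width: 0.797
gripper_force: 0.0
```

Emit:
{"method": "play_rows", "body": {
  "increments": "0 0 -2.5 0 0.6;0 0 -3 0 0.6;0 0 -2.5 0 0.6;0 0 -1 0 0.6;0 0 0 0 1"
}}

```text
clock: 40.5
position: [0.5932, 0.0792, 0.1932]
ee_rot: [-0.076, 3.135, 0.002]
force: [0.3, 0.2, -0.1]
width: 0.833
gripper_force: 0.0
```

Run:
```python
from lid import *
A=world(vision.get_image('side'))
print('in dish',rect(sel(A,.626,.7,.04,.13,.099,.108)),rect(sel(A,.555,.625,.04,.13,.099,.108)))
print("ram",rect(sel(A,.3,.54,-.46,-.24,.035,.06)))
go(410.5,-369.5,185,0,); go(410.5,-369.5,185)
```

```text
in dish (array([663.2,  80.5]), array([65.3, 59. ]), 52.7) (array([592.9,  78. ]), array([64.2, 55.8]), 68.2)
ram (array([ 410.4, -370.2]), array([60.4, 61.2]), 33.7)
turn 92.79  shift x -44.86 y -18.16 z 0.62 | at [592.1  79.1 191.2] yaw 92.79 clk 40.5 F [ 1.2  1.  -1.2] w 0.874 gf 0.0
turn 0.00  shift x 20.32 y -43.92 z 0.62 | at [592.1  79.1 191.2] yaw 92.79 clk 40.5 F [ 1.2  1.  -1.2] w 0.874 gf 0.0
```

Emit:
{"method": "play_rows", "body": {
  "increments": "0.6 -1.3 0 0 1;1.2 -2.58 0 0 1;1.2 -2.58 0 0 1;1.2 -2.58 0 0 1;1.2 -2.58 0 0 1"
}}

```text
clock: 40.97
position: [0.5409, -0.0418, 0.1883]
ee_rot: [0.076, -3.137, 0.001]
force: [0.0, -0.3, 0.4]
width: 0.999
gripper_force: 0.0
```

Emit:
{"method": "play_rows", "body": {
  "increments": "1.2 -2.58 0 0 1;1.2 -2.58 0 0 1;1.2 -2.58 0 0 1;1.2 -2.58 0 0 1;1.2 -2.58 0 0 1"
}}

```text
clock: 41.38
position: [0.487, -0.1731, 0.1884]
ee_rot: [0.075, -3.138, -0.001]
force: [0.6, -1.1, -0.8]
width: 1.001
gripper_force: 0.0
```

Emit:
{"method": "play_rows", "body": {
  "increments": "1.2 -2.58 0 0 1;1.2 -2.58 0 0 1;1.2 -2.58 0 0 1;1.2 -2.58 0 0 1;1.2 -2.58 0 0 1"
}}

```text
clock: 41.8
position: [0.4333, -0.3044, 0.1884]
ee_rot: [0.075, -3.138, -0.002]
force: [-0.5, -0.4, -0.2]
width: 1.0
gripper_force: 0.0
```

Emit:
{"method": "play_rows", "body": {
  "increments": "1.2 -2.58 0 0 1;1.2 -2.58 0 0 1;0.6 -1.3 0 7.13 1;0 0 0 7.13 1;0 0 0 7.13 1"
}}

```text
clock: 42.22
position: [0.4061, -0.3706, 0.1884]
ee_rot: [-0.523, -3.095, -0.001]
force: [0.6, 0.3, -0.2]
width: 0.997
gripper_force: 0.0
```

Emit:
{"method": "play_rows", "body": {
  "increments": "0 0 0 7.13 1;0 0 0 7.13 1;0 0 0 7.13 1;0 0 0 7.13 1;0 0 0 7.13 1"
}}

```text
clock: 42.63
position: [0.4071, -0.369, 0.1884]
ee_rot: [-1.441, -2.788, 0.0]
force: [0.2, -0.1, -0.2]
width: 1.001
gripper_force: 0.0
```

Emit:
{"method": "play_rows", "body": {
  "increments": "0 0 0 7.13 1;0 0 0 7.13 1;0 0 0 7.13 1;0 0 0 7.13 1;0 0 0 7.13 1"
}}

```text
clock: 43.05
position: [0.4071, -0.369, 0.1885]
ee_rot: [-2.226, -2.213, 0.002]
force: [0.3, -0.0, -0.6]
width: 1.003
gripper_force: 0.0
```

Run:
```python
from lid import *
go(410.4,-369.2,17,0)
p=vision.get_image('side');A=world(p); print("ram",rect(sel(A,.3,.54,-.46,-.24,.035,.06)))
```

```text
turn -0.32  shift x -0.02 y 0.33 z 17.15 | at [ 407.1 -369.   188.5] yaw -0.32 clk 43.0 F [ 0.3 -0.  -0.6] w 1.003 gf 0.0
ram (array([ 410.9, -371.1]), array([61.5, 60.6]), 43.9)
```

Emit:
{"method": "play_rows", "body": {
  "increments": "0 0.33 2 0 1;0 0 3 0 1;0 0 3 0 1;0 0 3 0 1;0 0 2.5 0 1"
}}

```text
clock: 43.52
position: [0.4101, -0.3684, 0.0521]
ee_rot: [-2.214, -2.224, 0.002]
force: [0.2, 0.2, -0.4]
width: 1.002
gripper_force: 0.0
```

Emit:
{"method": "play_rows", "body": {
  "increments": "0 0 2 0 1;0 0 1.3 0 1;0 0 0 0 0.5;0 0 0 0 0;0 0 0 0 -0.2"
}}

```text
clock: 43.93
position: [0.4123, -0.3699, 0.0228]
ee_rot: [2.219, 2.223, -0.0]
force: [0.2, 0.2, 0.6]
width: 0.831
gripper_force: 0.0
```

Emit:
{"method": "play_rows", "body": {
  "increments": "0 0 0 0 -0.4;0 0 0 0 -0.6;0 0 0 0 -1;0 0 0 0 -1;0 0 0 0 -1"
}}

```text
clock: 44.35
position: [0.4128, -0.3696, 0.0229]
ee_rot: [2.218, 2.222, 0.001]
force: [-0.8, 0.5, 6.8]
width: 0.639
gripper_force: 20.0
```

Emit:
{"method": "play_rows", "body": {
  "increments": "0 0 -0.5 0 -1;0 0 -1.5 0 -1;0 0 -3 0 -1;0 0 -3.5 0 -1;0 0 -3.5 0 -1"
}}

```text
clock: 44.77
position: [0.4116, -0.3688, 0.1432]
ee_rot: [-2.219, -2.222, 0.001]
force: [1.4, -0.6, -2.0]
width: 0.638
gripper_force: 20.0
```

Emit:
{"method": "play_rows", "body": {
  "increments": "0 0 -3.5 -7 -1;0 0 -1.5 -7 -1;0 0 0 -7 -1;0 0 0 -7 -1;0 0 0 -7 -1"
}}

```text
clock: 45.18
position: [0.4124, -0.369, 0.1928]
ee_rot: [1.439, 2.792, 0.0]
force: [1.0, 0.2, -1.3]
width: 0.643
gripper_force: 20.0
```

Emit:
{"method": "play_rows", "body": {
  "increments": "0 0 0 -7 -1;0 0 0 -7 -1;0 0 0 -7 -1;0 0 0 -7 -1;0 0 0 -7 -1"
}}

```text
clock: 45.6
position: [0.4121, -0.3691, 0.1923]
ee_rot: [-0.534, -3.096, 0.0]
force: [0.5, 0.3, -1.1]
width: 0.638
gripper_force: 20.0
```

Emit:
{"method": "play_rows", "body": {
  "increments": "0 0 0 -7 -1;0 0 0 -7 -1;0 0 0 -7 -1;0 0 0 -2 -1;0 0 0 0 -1"
}}

```text
clock: 46.02
position: [0.4121, -0.3692, 0.1923]
ee_rot: [-0.087, 3.14, 0.0]
force: [-0.3, 0.0, -0.5]
width: 0.64
gripper_force: 20.0
```

Run:
```python
from lid import *
go(518.8,75.6,180,92.85)
```

```text
turn 0.33  shift x -12.87 y 43.90 z 1.23 | at [ 412.1 -369.2  192.3] yaw 93.18 clk 46.0 F [-0.3  0.  -0.5] w 0.640 gf 20.0
```

Emit:
{"method": "play_rows", "body": {
  "increments": "-0.38 1.3 0 0.3 -1;-0.76 2.58 0 0 -1;-0.76 2.58 0 0 -1;-0.76 2.58 0 0 -1;-0.76 2.58 0 0 -1"
}}

```text
clock: 46.43
position: [0.4407, -0.2504, 0.1922]
ee_rot: [0.073, -3.141, 0.0]
force: [0.4, 0.3, -1.4]
width: 0.638
gripper_force: 20.0
```

Emit:
{"method": "play_rows", "body": {
  "increments": "-0.76 2.58 0 0 -1;-0.76 2.58 0 0 -1;-0.76 2.58 0 0 -1;-0.76 2.58 0 0 -1;-0.76 2.58 0 0 -1"
}}

```text
clock: 46.85
position: [0.4724, -0.1195, 0.1923]
ee_rot: [-0.073, 3.141, -0.0]
force: [0.0, 0.5, -0.8]
width: 0.641
gripper_force: 20.0
```

Emit:
{"method": "play_rows", "body": {
  "increments": "-0.76 2.58 0 0 -1;-0.76 2.58 0 0 -1;-0.76 2.58 0 0 -1;-0.76 2.58 0 0 -1;-0.76 2.58 0 0 -1"
}}

```text
clock: 47.27
position: [0.5041, 0.0112, 0.1923]
ee_rot: [-0.073, 3.141, -0.0]
force: [0.9, -1.0, -0.9]
width: 0.64
gripper_force: 20.0
```

Emit:
{"method": "play_rows", "body": {
  "increments": "-0.76 2.58 0 0 -1;-0.76 2.58 0 0 -1;-0.38 1.3 0 0 -1;0 0 0 0 -1;0 0 0 0 -1"
}}

```text
clock: 47.68
position: [0.5197, 0.0753, 0.1919]
ee_rot: [0.077, -3.14, 0.001]
force: [0.0, -0.5, -2.1]
width: 0.637
gripper_force: 20.0
```

Run:
```python
from lid import *
go(518.8,75.6,80,92.85)
```

```text
turn -0.04  shift x 0.09 y 0.03 z 11.19 | at [519.7  75.3 191.9] yaw 92.81 clk 47.7 F [ 0.  -0.5 -2.1] w 0.637 gf 20.0
```

Emit:
{"method": "play_rows", "body": {
  "increments": "0.1 0 1 0 -1;0 0 2 0 -1;0 0 2 0 -1;0 0 2 0 -1;0 0 1.5 0 -1"
}}

```text
clock: 48.1
position: [0.5178, 0.0731, 0.1051]
ee_rot: [0.072, -3.139, 0.002]
force: [-0.1, 0.7, -1.1]
width: 0.642
gripper_force: 20.0
```

Emit:
{"method": "play_rows", "body": {
  "increments": "0 0 1 0 -1;0 0 0.6 0 -1;0 0 0.4 0 -1;0 0 0.3 0 -1;0 0 0.2 0 -1"
}}

```text
clock: 48.52
position: [0.5193, 0.0752, 0.0822]
ee_rot: [-0.076, 3.14, 0.0]
force: [-0.2, 0.6, -0.4]
width: 0.641
gripper_force: 20.0
```

Emit:
{"method": "play_rows", "body": {
  "increments": "0 0 0.15 0 -1;0 0 0.05 0 -1;0 0 0 0 -1"
}}

```text
clock: 48.77
position: [0.5191, 0.0754, 0.0803]
ee_rot: [-0.077, 3.14, 0.0]
force: [-0.3, -0.9, -1.4]
width: 0.64
gripper_force: 20.0
```

Run:
```python
from lid import *
go(518.8,75.6,80.3,92.85)
```

```text
turn -0.05  shift x 0.03 y 0.02 z 0.00 | at [519.1  75.4  80.3] yaw 92.80 clk 48.8 F [-0.3 -0.9 -1.4] w 0.640 gf 20.0
```

Emit:
{"method": "play_rows", "body": {
  "increments": "0 0 0.03 0 -1;0 0 0 0 0.4;0 0 0 0 0.6;0 0 0 0 0.6;0 0 0 0 0.6"
}}

```text
clock: 49.18
position: [0.519, 0.0753, 0.0799]
ee_rot: [-0.077, 3.14, 0.0]
force: [-0.2, 0.3, -0.3]
width: 0.792
gripper_force: 0.0
```

Emit:
{"method": "play_rows", "body": {
  "increments": "0 0 -0.5 0 0.6;0 0 -1.5 0 0.6;0 0 -2.5 0 0.6;0 0 -3 0 0.6;0 0 -3 0 0.6"
}}

```text
clock: 49.6
position: [0.5184, 0.0751, 0.186]
ee_rot: [0.076, -3.14, 0.001]
force: [-0.7, 0.8, 0.9]
width: 0.798
gripper_force: 0.0
```

Emit:
{"method": "play_rows", "body": {
  "increments": "0 0 -2.5 0 1;0 0 -1 0 1;0 0 0 0 1"
}}

```text
clock: 49.85
position: [0.5204, 0.0756, 0.2225]
ee_rot: [-0.077, 3.136, 0.002]
force: [1.1, -0.4, -1.1]
width: 0.964
gripper_force: 0.0
```

Run:
```python
from lid import *
q=vision.get_image('side');A=world(q)
for a,b in ((.626,.7),(.555,.626),(.48,.555)): print('in dish',rect(sel(A,a,b,.04,.13,.099,.108)))
print("ram",len(sel(A,.3,.54,-.46,-.14,.035,.06)),'grip',rect(sel(A,.33,.47,.14,.29,.125,.15)))
w=sel(A,.44,.71,.2,.5,.035,.06); print('lid',rect(w))
w=sel(A,.55,.62,.3,.42,.079,.1); print('bar',rect(w))
go(399.5,219.4,190,88)
f=q['frame'][120:270,220:420,::-1]; cv2.imwrite('pics/s8.png',cv2.resize(f,None,fx=4,fy=4,interpolation=cv2.INTER_CUBIC))
```

```text
in dish (array([664.5,  82.9]), array([64.9, 57.6]), 57.4)
in dish (array([593.8,  81.2]), array([64.5, 55. ]), 70.2)
in dish (array([519.7,  86.7]), array([59.6, 84.3]), 4.0)
ram 0 grip (array([399. , 213.8]), array([27.6, 69.8]), 88.3)
lid (array([575. , 354.3]), array([151.9, 240.1]), 86.3)
bar (array([584.8, 353.4]), array([17., 70.]), 87.2)
turn 4.80  shift x 12.48 y 13.97 z 3.05 | at [519.4  75.5 220.5] yaw 92.80 clk 49.9 F [ 0.1  0.4 -0.9] w 0.982 gf 0.0
```

View pics/s8.png

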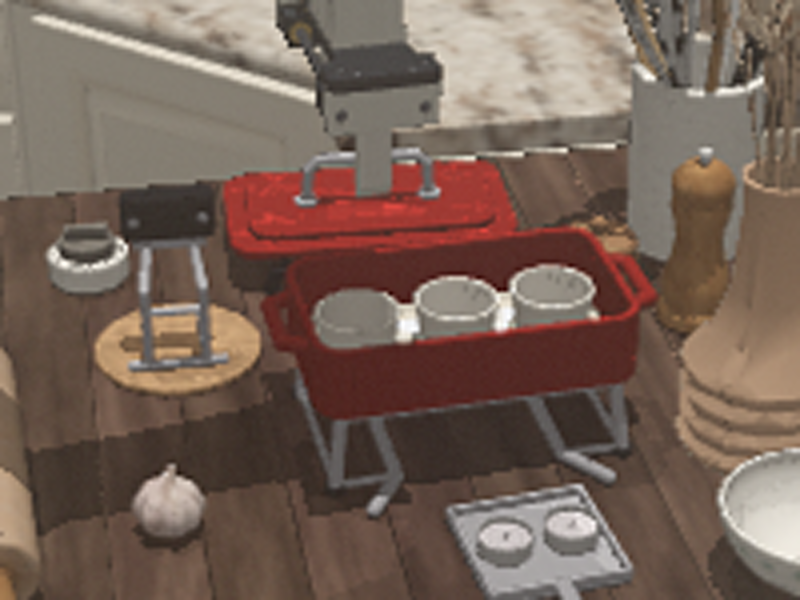

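All three ramekins stand upright in the dish at (358, 320), (455, 300) and (552, 295). The lid is on the rest, and the lifter is on the mat at (165, 280). Next I'll regrasp the lifter.

Emit:
{"method": "play_rows", "body": {
  "increments": "0 0 0 4.8 1;1 1.1 0 0 1;1.9 2.1 0 0 1;1.9 2.1 0 0 1;1.9 2.1 0 0 1",
  "grip_force": 50
}}

```text
clock: 50.32
position: [0.4527, 0.1518, 0.2178]
ee_rot: [-0.056, -3.138, 0.002]
force: [0.5, 0.5, -0.5]
width: 1.002
gripper_force: 0.0
```

Emit:
{"method": "play_rows", "body": {
  "increments": "1.9 2.1 0 0 1;1.9 2.1 0 0 1;1.3 1.6 0 0 1;0.68 0.77 0 0 1;0 0 0 0 1"
}}

```text
clock: 50.73
position: [0.3972, 0.2206, 0.2185]
ee_rot: [-0.049, -3.139, 0.001]
force: [-0.2, -0.7, 0.7]
width: 1.0
gripper_force: 0.0
```

Run:
```python
from lid import *
go(399.4,219.4,104.6,88)
p=vision.get_image('top');A=world(p)
print('grip',rect(sel(A,.33,.47,.14,.29,.125,.15)))
w=sel(A,.44,.71,.2,.5,.035,.06); print('lid',rect(w))
w=sel(A,.52,.64,.3,.42,.079,.1); print('bar',rect(w))
for a,b in ((.626,.7),(.555,.626),(.48,.555)): print('in dish',rect(sel(A,a,b,.04,.13,.099,.108)))
```

```text
turn 0.21  shift x -0.22 y -0.11 z 11.39 | at [397.2 220.6 218.5] yaw 88.21 clk 50.7 F [-0.2 -0.7  0.7] w 1.000 gf 0.0
grip (array([0., 0.]), array([0., 0.]), 0.0)
lid (array([606.6, 358.3]), array([143.2, 173.9]), 86.9)
bar (array([587.9, 359.7]), array([10.4, 68.9]), 88.5)
in dish (array([663.4,  85.1]), array([58.3, 55.3]), 4.5)
in dish (array([591.9,  80.7]), array([57.7, 57.6]), 4.5)
in dish (array([517.4,  78.4]), array([59.7, 63.3]), 83.4)
```

Emit:
{"method": "play_rows", "body": {
  "increments": "-0.2 -0.1 1.5 0.2 1;0 0 2.5 0 1;0 0 2.5 0 1;0 0 2 0 1;0 0 1.5 0 1"
}}

```text
clock: 51.2
position: [0.4015, 0.2158, 0.1177]
ee_rot: [-0.065, -3.14, 0.003]
force: [-0.7, -1.0, -0.6]
width: 1.004
gripper_force: 0.0
```

Emit:
{"method": "play_rows", "body": {
  "increments": "0 0 1 0 1;0 0 0.4 0 1;0 0 0 0 0.4;0 0 0 0 -0.2;0 0 0 0 -0.6"
}}

```text
clock: 51.62
position: [0.4018, 0.218, 0.1063]
ee_rot: [0.062, 3.14, 0.001]
force: [0.3, 0.8, 0.2]
width: 0.83
gripper_force: 0.0
```

Emit:
{"method": "play_rows", "body": {
  "increments": "0 0 0 0 -1;0 0 0 0 -1;0 0 0 0 -1;0 0 0 0 -1;0 0 0 0 -1"
}}

```text
clock: 52.03
position: [0.4011, 0.2183, 0.1059]
ee_rot: [0.06, 3.141, 0.0]
force: [0.3, 0.6, -0.1]
width: 0.469
gripper_force: 0.0
```

Emit:
{"method": "play_rows", "body": {
  "increments": "0 0 0 0 -1;0 0 0 0 -1;0 0 0 0 -1;0 0 0 0 -1;0 0 0 0 -1"
}}

```text
clock: 52.45
position: [0.4009, 0.2181, 0.1056]
ee_rot: [-0.06, -3.141, 0.0]
force: [-0.1, -0.6, -0.9]
width: 0.238
gripper_force: 50.0
```

Run:
```python
from lid import *
go(399.4,219.4,104.6,88)
```

```text
turn -0.20  shift x 0.16 y 0.12 z 0.10 | at [400.9 218.1 105.6] yaw 87.80 clk 52.5 F [-0.1 -0.6 -0.9] w 0.238 gf 50.0
```

Emit:
{"method": "play_rows", "body": {
  "increments": "0 0 -1 0 -1;0 0 -2.5 0 -1;0 0 -3 0 -1;0 0 -3 0 -1;0 0 -2.3 -0.2 -1"
}}

```text
clock: 52.87
position: [0.4012, 0.2182, 0.2258]
ee_rot: [0.055, 3.14, 0.001]
force: [1.0, 0.3, -1.7]
width: 0.235
gripper_force: 50.0
```

Emit:
{"method": "play_rows", "body": {
  "increments": "-0.9 0.45 -0.8 0 -1;-2 1 0 0 -1;-2 1 0 0 -1;-2 1 0 0 -1;-2 1 0 0 -1"
}}

```text
clock: 53.28
position: [0.4922, 0.2599, 0.2316]
ee_rot: [-0.055, -3.141, 0.0]
force: [-0.2, -0.7, -1.4]
width: 0.237
gripper_force: 50.0
```

Emit:
{"method": "play_rows", "body": {
  "increments": "-2 1 0 0 -1;-2 1 0 0 -1;-2 1 0 0 -1;-1.3 0.6 0 0 -1;-0.7 0.3 0 0 -1"
}}

```text
clock: 53.7
position: [0.5741, 0.2962, 0.2309]
ee_rot: [-0.055, -3.141, 0.001]
force: [-0.5, 0.5, -1.9]
width: 0.236
gripper_force: 50.0
```

Emit:
{"method": "play_rows", "body": {
  "increments": "0 0 0 0 -1;0 0 0 0 -1"
}}

```text
clock: 53.87
position: [0.5723, 0.2953, 0.2312]
ee_rot: [-0.055, -3.14, 0.001]
force: [0.1, -0.5, -1.6]
width: 0.237
gripper_force: 50.0
```

Run:
```python
from lid import *
go(572.5,296,151.5,88)
```

```text
turn -0.01  shift x -0.02 y 0.07 z 7.97 | at [572.3 295.3 231.2] yaw 87.99 clk 53.9 F [ 0.1 -0.5 -1.6] w 0.237 gf 50.0
```

Emit:
{"method": "play_rows", "body": {
  "increments": "0 0.05 1 0 -1;0 0 2 0 -1;0 0 2 0 -1;0 0 1.5 0 -1;0 0 0.9 0 -1"
}}

```text
clock: 54.28
position: [0.5709, 0.2955, 0.1555]
ee_rot: [-0.054, -3.138, 0.002]
force: [-0.9, 0.8, -1.1]
width: 0.234
gripper_force: 50.0
```

Emit:
{"method": "play_rows", "body": {
  "increments": "0 0 0.3 0 -1;0 0 0.2 0 -1;0 0 0 0 -1;0 0 0 0 -1"
}}

```text
clock: 54.62
position: [0.5733, 0.2965, 0.1537]
ee_rot: [0.055, 3.14, 0.001]
force: [0.5, 0.1, -1.4]
width: 0.236
gripper_force: 50.0
```

Run:
```python
from lid import *
go(574.5,358,151.5,88)
q=vision.get_image('side')
f=q['frame'][110:210,260:390,::-1]; cv2.imwrite('pics/s9.png',cv2.resize(f,None,fx=6,fy=6,interpolation=cv2.INTER_CUBIC))
```

```text
turn -0.01  shift x 0.10 y 6.15 z 0.22 | at [573.3 296.5 153.7] yaw 87.99 clk 54.6 F [ 0.5  0.1 -1.4] w 0.236 gf 50.0
```

View pics/s9.png

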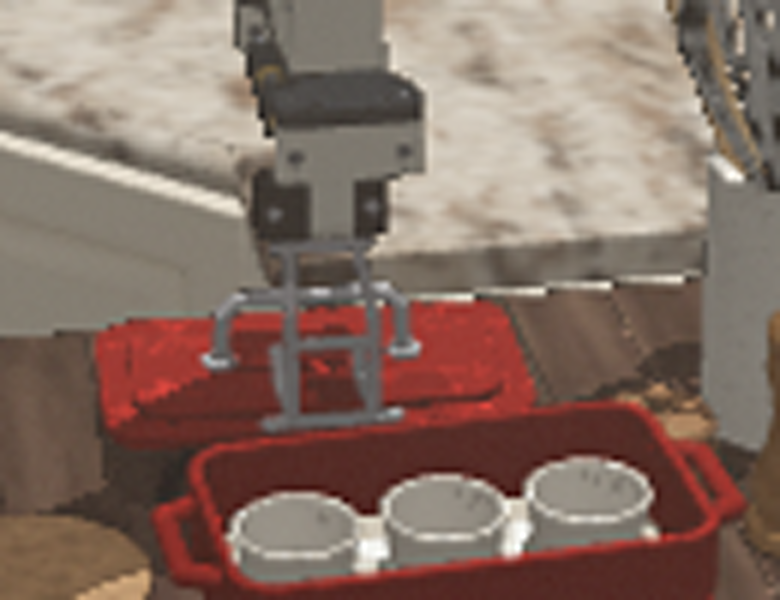

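The lifter's heel is at (330, 420), in front of the loop at (310, 300). The prongs are aligned with the window, so I'll insert.

Emit:
{"method": "play_rows", "body": {
  "increments": "-0.1 0.6 0.15 0 -1;0 1 0 0 -1;0 1 0 0 -1;0 1 0 0 -1;0 1 0 0 -1"
}}

```text
clock: 55.08
position: [0.5753, 0.3441, 0.1513]
ee_rot: [0.053, 3.141, 0.001]
force: [-0.8, -0.0, -1.4]
width: 0.235
gripper_force: 50.0
```

Emit:
{"method": "play_rows", "body": {
  "increments": "0 1 0 0 -1;0 0.5 0 0 -1;0 0 0 0 -1;0 0 0 0 -1"
}}

```text
clock: 55.42
position: [0.5759, 0.3574, 0.1511]
ee_rot: [-0.054, -3.141, 0.001]
force: [-0.2, -0.4, -1.5]
width: 0.236
gripper_force: 50.0
```

Run:
```python
from lid import *
go(574.5,358,152,88)
```

```text
turn 0.03  shift x 0.14 y 0.06 z -0.09 | at [575.9 357.4 151.1] yaw 88.03 clk 55.4 F [-0.2 -0.4 -1.5] w 0.236 gf 50.0
```

Emit:
{"method": "play_rows", "body": {
  "increments": "0.15 0.05 -0.4 0 -1;0 0 -0.4 0 -1;0 0 -0.4 0 -1;0 0 -0.3 0 -1;0 0 -0.3 0 -1"
}}

```text
clock: 55.83
position: [0.5747, 0.3574, 0.1698]
ee_rot: [0.056, 3.141, 0.0]
force: [-0.7, -0.1, -7.3]
width: 0.24
gripper_force: 50.0
```

Emit:
{"method": "play_rows", "body": {
  "increments": "0 0 -0.3 0 -1;0 0 -0.3 0 -1;0 0 -0.4 0 -1;0 0 -0.4 0 -1;0 0 -0.3 0 -1"
}}

```text
clock: 56.25
position: [0.5745, 0.3577, 0.1866]
ee_rot: [-0.055, -3.141, 0.0]
force: [-0.1, -0.5, -6.2]
width: 0.237
gripper_force: 50.0
```

Run:
```python
from lid import *
go(574.5,358,292,88)
q=vision.get_image('side');A=world(q)
w=sel(A,.44,.71,.25,.5,.05,.072); print('lid',rect(w)); k=np.polyfit(w[:,0],w[:,2],1); print(np.degrees(k[0]))
lid(574,358,46)
```

```text
turn -0.00  shift x 0.00 y 0.03 z -10.54 | at [574.5 357.7 186.6] yaw 88.00 clk 56.2 F [-0.1 -0.5 -6.2] w 0.237 gf 50.0
lid (array([574.9, 357. ]), array([156.3, 240. ]), 87.3)
0.034682653566350335
top tilt deg [-0.53  3.74] top z 0.0619 703 bar (array([557.7, 340.5]), array([45.1, 34. ]), 74.3) 0.0989
side tilt deg [0.29 1.43] top z 0.0633 1008 bar (array([574.2, 348.6]), array([ 66.2, 103.7]), 82.3) 0.1023
```

Emit:
{"method": "play_rows", "body": {
  "increments": "0 0 -0.4 0 -1;0 0 -0.6 0 -1;0 0 -0.7 0 -1;0 0 -0.7 0 -1;0 0 -0.7 0 -1"
}}

```text
clock: 56.82
position: [0.5747, 0.3578, 0.2183]
ee_rot: [0.055, 3.141, 0.001]
force: [0.4, -0.2, -7.4]
width: 0.233
gripper_force: 50.0
```

Emit:
{"method": "play_rows", "body": {
  "increments": "0 0 -0.7 0 -1;0 0 -0.7 0 -1;0 0 -0.7 0 -1;0 0 -0.7 0 -1;0 0 -0.7 0 -1"
}}

```text
clock: 57.23
position: [0.5745, 0.3577, 0.253]
ee_rot: [0.055, 3.141, 0.0]
force: [-1.0, -0.5, -7.2]
width: 0.234
gripper_force: 50.0
```

Emit:
{"method": "play_rows", "body": {
  "increments": "0 0 -0.7 0 -1;0 0 -0.7 0 -1;0 0 -0.7 0 -1;0 0 -0.7 0 -1;0 0 -0.5 0 -1"
}}

```text
clock: 57.65
position: [0.5747, 0.3578, 0.2863]
ee_rot: [0.055, 3.141, 0.001]
force: [0.5, -0.1, -7.0]
width: 0.232
gripper_force: 50.0
```

Emit:
{"method": "play_rows", "body": {
  "increments": "0 0 -0.3 0 -1;0 -0.2 0 0 -1;0 -0.4 0 0 -1;0 -0.6 0 0 -1;0 -0.8 0 0 -1"
}}

```text
clock: 58.07
position: [0.5734, 0.3373, 0.2876]
ee_rot: [-0.054, -3.14, 0.001]
force: [0.0, -0.1, -7.0]
width: 0.237
gripper_force: 50.0
```

Emit:
{"method": "play_rows", "body": {
  "increments": "0 -0.8 0 0 -1;0 -0.8 0 0 -1;0 -0.8 0 0 -1;0 -0.8 0 0 -1;0 -0.8 0 0 -1"
}}

```text
clock: 58.48
position: [0.5724, 0.2967, 0.2883]
ee_rot: [0.055, 3.141, 0.0]
force: [-0.1, 0.8, -7.1]
width: 0.239
gripper_force: 50.0
```

Emit:
{"method": "play_rows", "body": {
  "increments": "0 -0.8 0 0 -1;0 -0.8 0 0 -1;0 -0.8 0 0 -1;0 -0.8 0 0 -1;0 -0.8 0 0 -1"
}}

```text
clock: 58.9
position: [0.571, 0.257, 0.2883]
ee_rot: [0.055, 3.141, 0.0]
force: [1.0, 0.7, -6.8]
width: 0.233
gripper_force: 50.0
```

Emit:
{"method": "play_rows", "body": {
  "increments": "0 -0.8 0 -0.5 -1;0 -0.8 0 -0.5 -1;0 -0.8 0 -0.5 -1;0 -0.8 0 -0.5 -1;0 -0.8 0 -0.5 -1"
}}

```text
clock: 59.32
position: [0.5703, 0.217, 0.2883]
ee_rot: [-0.015, 3.141, 0.0]
force: [0.2, -0.2, -6.9]
width: 0.237
gripper_force: 50.0
```

Emit:
{"method": "play_rows", "body": {
  "increments": "0 -0.8 0 -0.5 -1;0 -0.8 0 -0.5 -1;0 -0.8 0 -0.5 -1;0 -0.8 0 -0.5 -1;0 -0.8 0 -0.35 -1"
}}

```text
clock: 59.73
position: [0.5714, 0.177, 0.2882]
ee_rot: [-0.079, 3.141, 0.0]
force: [-0.5, -0.2, -6.8]
width: 0.234
gripper_force: 50.0
```

Run:
```python
from lid import *
go(591.1,79.2,290,92.85)
```

```text
turn 0.04  shift x -1.48 y -9.86 z -0.18 | at [571.4 177.  288.2] yaw 92.89 clk 59.7 F [-0.5 -0.2 -6.8] w 0.234 gf 50.0
```

Emit:
{"method": "play_rows", "body": {
  "increments": "-0.1 -0.8 0 0 -1;-0.12 -0.8 0 0 -1;-0.12 -0.8 0 0 -1;-0.12 -0.8 0 0 -1;-0.12 -0.8 0 0 -1"
}}

```text
clock: 60.15
position: [0.5794, 0.1373, 0.2882]
ee_rot: [-0.078, 3.141, -0.0]
force: [0.8, -0.5, -7.0]
width: 0.233
gripper_force: 50.0
```

Emit:
{"method": "play_rows", "body": {
  "increments": "-0.12 -0.8 0 0 -1;-0.12 -0.8 0 0 -1;-0.12 -0.8 0 0 -1;-0.12 -0.8 0 0 -1;-0.12 -0.8 0 0 -1"
}}

```text
clock: 60.57
position: [0.5873, 0.0977, 0.2882]
ee_rot: [-0.078, 3.141, 0.0]
force: [0.4, -0.5, -7.0]
width: 0.239
gripper_force: 50.0
```

Emit:
{"method": "play_rows", "body": {
  "increments": "-0.12 -0.7 0 0 -1;-0.1 -0.6 0 0 -1;-0.06 -0.4 0 0 -1;0 -0.2 0 0 -1;0 0 0 0 -1"
}}

```text
clock: 60.98
position: [0.5909, 0.0792, 0.2882]
ee_rot: [0.077, -3.141, 0.0]
force: [0.5, -0.4, -7.0]
width: 0.237
gripper_force: 50.0
```

Run:
```python
from lid import *
go(591.1,79.2,290,92.85)
for i,n in enumerate(('top','side')):
  q=vision.get_image(n);A=world(q)
  w=sel(A,.44,.74,-.03,.2,.155,.172); print(n,'lid',rect(w),w.min(0).round(4),w.max(0).round(4))
  w=sel(A,.44,.74,-.03,.2,.108,.125); print('rim',rect(w),w.min(0).round(4),w.max(0).round(4))
lid(591,79,150)
```

```text
turn -0.04  shift x -0.02 y 0.00 z -0.18 | at [590.9  79.2 288.2] yaw 92.81 clk 61.0 F [ 0.5 -0.4 -7. ] w 0.237 gf 50.0
top lid (array([601.3,  19.2]), array([220.5,  19.6]), 7.9) [0.4912 0.0062 0.1551] [0.7107 0.0418 0.1692]
rim (array([500.6,   6. ]), array([8.4, 0. ]), 4.1) [0.4965 0.0057 0.1115] [0.5048 0.0063 0.1186]
side lid (array([591.2,  77.8]), array([241. , 149.6]), 1.9) [0.4699 0.0024 0.1551] [0.7127 0.1529 0.1718]
rim (array([591.9,  51.9]), array([126.5, 278.5]), 83.7) [ 0.4546 -0.0022  0.108 ] [0.7331 0.128  0.1235]
top tilt deg [-0.69 12.2 ] top z 0.1709 88 bar 0 0
side tilt deg [-0.09  2.08] top z 0.1645 1580 bar (array([590.2,  70.9]), array([ 63.5, 104.6]), 89.5) 0.2045
```

Run:
```python
from lid import *
for n in ('side','side'):
  q=vision.get_image(n);A=world(q)
  for x in (.52,.56,.60,.64):
    L=sel(A,x-.01,x+.01,-.05,.06,.153,.161);D=sel(A,x-.01,x+.01,-.05,.06,.075,.112)
    print(x,'lid front',np.median(L[:,1]).round(4),len(L),'dish front',np.median(D[:,1]).round(4),len(D), np.polyfit(D[:,2],D[:,1],1).round(3) if len(D)>5 else 0)
  D=sel(A,.44,.76,.03,.13,.095,.108); print('lug x',D[:,0].min(),D[:,0].max())
  for y in (.06,.09,.11):
    L=sel(A,.44,.76,y-.01,y+.01,.158,.17); print(y,'lid x',L[:,0].min().round(4),L[:,0].max().round(4))
```

```text
0.52 lid front 0.0153 36 dish front 0.0051 114 [ 0.692 -0.049]
0.56 lid front 0.0185 41 dish front 0.0066 76 [0.006 0.006]
0.6 lid front 0.0178 39 dish front 0.0101 110 [ 0.674 -0.045]
0.64 lid front 0.0214 41 dish front 0.0104 83 [ 0.256 -0.01 ]
lug x 0.45477817548804383 0.7353666579949403
0.06 lid x 0.4721 0.7099
0.09 lid x 0.4706 0.7091
0.11 lid x 0.4701 0.7079
0.52 lid front 0.0162 39 dish front 0.0059 107 [ 0.626 -0.044]
0.56 lid front 0.0193 42 dish front 0.0065 79 [0.008 0.006]
0.6 lid front 0.0206 40 dish front 0.0094 107 [ 0.516 -0.03 ]
0.64 lid front 0.0222 38 dish front 0.0101 81 [ 0.396 -0.022]
lug x 0.4542128492494889 0.7352062532674573
0.06 lid x 0.4741 0.7103
0.09 lid x 0.4702 0.71
0.11 lid x 0.4698 0.7072
```

Run:
```python
from lid import *
q=vision.get_image('side');A=world(q)
for x in (.55,.63):
  for z in (.141,.145,.149,.153,.157,.161,.165):
    L=sel(A,x-.02,x+.02,-.05,.17,z,z+.004)
    if len(L): print(x,z,len(L),'y',L[:,1].min().round(4),L[:,1].max().round(4))
  for z in (.100,.104,.108,.112,.116):
    L=sel(A,x-.02,x+.02,-.05,.17,z,z+.004)
    if len(L): print('dish',x,z,len(L),'y',L[:,1].min().round(4),L[:,1].max().round(4))
f=q['frame'][130:240,260:400,::-1]; cv2.imwrite('pics/s10.png',cv2.resize(f,None,fx=5,fy=5,interpolation=cv2.INTER_CUBIC))
```

```text
0.55 0.149 14 y 0.0081 0.0165
0.55 0.153 28 y 0.0065 0.0301
0.55 0.157 50 y 0.0055 0.1521
0.55 0.161 99 y 0.0154 0.1465
0.55 0.165 147 y 0.0213 0.1353
dish 0.55 0.1 31 y 0.0014 0.0908
dish 0.55 0.104 34 y 0.0013 0.0813
dish 0.55 0.108 17 y 0.0021 0.0788
dish 0.55 0.112 21 y -0.0029 0.0174
dish 0.55 0.116 20 y 0.0021 0.0139
0.63 0.145 1 y 0.0194 0.0194
0.63 0.149 12 y 0.0113 0.0184
0.63 0.153 26 y 0.0074 0.0327
0.63 0.157 53 y 0.0093 0.153
0.63 0.161 96 y 0.0258 0.1489
0.63 0.165 111 y 0.0262 0.1355
dish 0.63 0.1 28 y 0.0063 0.0913
dish 0.63 0.104 40 y 0.0048 0.0869
dish 0.63 0.108 20 y 0.0064 0.0711
dish 0.63 0.112 17 y 0.0042 0.0171
dish 0.63 0.116 24 y 0.0041 0.0171
```

View pics/s10.png

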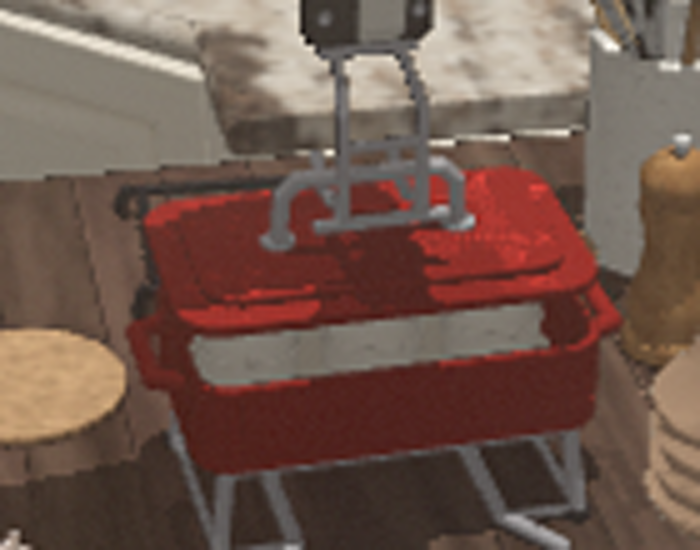

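The lid hangs level above the dish. Compared with where it first sat in the same camera, it should go about 2 mm in +x and 2 mm in -y. I'll correct that and lower slowly.

Emit:
{"method": "play_rows", "body": {
  "increments": "-0.1 -0.1 0 -0.05 -1;-0.12 -0.1 0 0 -1;0 0 0.3 0 -1;0 0 0.5 0 -1;0 0 0.5 0 -1"
}}

```text
clock: 61.75
position: [0.5932, 0.0777, 0.2747]
ee_rot: [-0.079, 3.141, 0.0]
force: [0.1, -0.5, -7.5]
width: 0.234
gripper_force: 50.0
```

Emit:
{"method": "play_rows", "body": {
  "increments": "0 0 0.5 0 -1;0 0 0.3 0 -1;0 0 0.1 0 -1;0 0 0 0 -1;0 0 0 0 -1"
}}

```text
clock: 62.17
position: [0.5933, 0.0778, 0.2663]
ee_rot: [-0.079, 3.14, 0.0]
force: [-0.7, -0.4, -7.1]
width: 0.237
gripper_force: 50.0
```

Run:
```python
from lid import *
go(593.2,77.2,256,92.85)
q=vision.get_image('side');A=world(q)
w=sel(A,.44,.74,-.03,.2,.133,.150); print('lid',rect(w),w.min(0).round(4),w.max(0).round(4))
D=sel(A,.44,.76,.03,.13,.095,.108); print('lug x',D[:,0].min(),D[:,0].max())
for x in (.55,.63):
  for z in (.129,.133,.137): 
    L=sel(A,x-.02,x+.02,-.05,.17,z,z+.004); print(x,z,L[:,1].min().round(4),L[:,1].max().round(4))
  L=sel(A,x-.02,x+.02,-.05,.17,.095,.110); print('dish',L[:,1].min().round(4),np.percentile(L[:,1],20))
```

```text
turn 0.05  shift x 0.01 y -0.06 z 1.03 | at [593.3  77.8 266.3] yaw 92.90 clk 62.2 F [-0.7 -0.4 -7.1] w 0.237 gf 50.0
lid (array([593.,  79.]), array([239.9, 153.8]), 2.6) [ 0.4715 -0.0015  0.133 ] [0.7136 0.1551 0.15  ]
lug x 0.4548161352835703 0.7347805130263685
0.55 0.129 0.0041 0.0115
0.55 0.133 0.0027 0.1534
0.55 0.137 0.0016 0.1464
dish 0.001 0.0036016942773421158
0.63 0.129 0.0065 0.0163
0.63 0.133 0.0059 0.0303
0.63 0.137 0.004 0.148
dish 0.0041 0.00853911925243045
```

Emit:
{"method": "play_rows", "body": {
  "increments": "-0.1 -0.12 0 0 -1;0 0 0.2 0 -1;0 0 0.2 0 -1;0 0 0.2 0 -1;0 0 0.1 0 -1"
}}

```text
clock: 62.63
position: [0.594, 0.0766, 0.2588]
ee_rot: [0.079, -3.14, 0.0]
force: [0.1, 0.5, -7.1]
width: 0.237
gripper_force: 50.0
```

Emit:
{"method": "play_rows", "body": {
  "increments": "0 0 0.1 0 -1;0 0 0.1 0 -1;0 0 0.1 0 -1;0 0 0.1 0 -1;0 0 0.1 0 -1"
}}

```text
clock: 63.05
position: [0.5948, 0.0767, 0.2549]
ee_rot: [-0.079, 3.139, 0.001]
force: [0.5, 0.1, -0.5]
width: 0.236
gripper_force: 50.0
```

Run:
```python
from lid import *
go(593.2,77.2,256,92.85)
```

```text
turn 0.05  shift x 0.16 y 0.06 z -0.11 | at [594.8  76.7 254.9] yaw 92.90 clk 63.0 F [ 0.5  0.1 -0.5] w 0.236 gf 50.0
```

Emit:
{"method": "play_rows", "body": {
  "increments": "0 0 0.2 0 -1;0 0 0.4 0 -1;0 0 0.4 0 -1;0 0 0.3 0 -1;0 0 0.2 0 -1"
}}

```text
clock: 63.47
position: [0.594, 0.0766, 0.2387]
ee_rot: [0.079, -3.14, 0.0]
force: [0.6, 0.1, -1.6]
width: 0.24
gripper_force: 50.0
```

Emit:
{"method": "play_rows", "body": {
  "increments": "0 0 0.1 0 -1;0 0 0 0 -1;0 0 0 0 -1"
}}

```text
clock: 63.72
position: [0.5942, 0.0767, 0.2382]
ee_rot: [-0.08, 3.141, 0.0]
force: [-0.0, -0.5, -1.6]
width: 0.237
gripper_force: 50.0
```

Run:
```python
from lid import *
go(593.2,77.2,238,92.85)
for i in range(1):
  q=vision.get_image('side');A=world(q)
  for x in (.49,.53,.66,.7):
    L=sel(A,x-.01,x+.01,.02,.14,.11,.15); print(x,np.median(L[:,2]).round(4),np.percentile(L[:,2],90).round(4))
```

```text
turn 0.05  shift x 0.10 y 0.06 z 0.02 | at [594.2  76.7 238.2] yaw 92.90 clk 63.7 F [-0.  -0.5 -1.6] w 0.237 gf 50.0
0.49 0.1284 0.1345
0.53 0.1328 0.1354
0.66 0.1328 0.1353
0.7 0.128 0.1337
```

Emit:
{"method": "play_rows", "body": {
  "increments": "0 -0.5 0 0 -1;0 -1 0 0 -1;0 -1 0 0 -1;0 -1 0 0 -1;0 -1 0 0 -1"
}}

```text
clock: 64.18
position: [0.5966, 0.0298, 0.2383]
ee_rot: [-0.078, 3.14, -0.001]
force: [0.4, -0.3, -1.7]
width: 0.237
gripper_force: 50.0
```

Emit:
{"method": "play_rows", "body": {
  "increments": "0 -1 0 0 -1;0 -0.7 0 0 -1;0 0 0 0 -1;0 0 0 0 -1"
}}

```text
clock: 64.52
position: [0.5974, 0.0143, 0.2382]
ee_rot: [-0.078, 3.141, 0.0]
force: [-0.3, 1.7, -1.0]
width: 0.237
gripper_force: 50.0
```

Run:
```python
from lid import *
go(593.2,16,290,92.85)
q=vision.get_image('side');A=world(q)
L=sel(A,.52,.67,.04,.14,.16,.185); print('bar',rect(L),L[:,2].max())
```

```text
turn -0.01  shift x 0.41 y 0.20 z -5.18 | at [597.4  14.3 238.2] yaw 92.84 clk 64.5 F [-0.3  1.7 -1. ] w 0.237 gf 50.0
bar (array([593. ,  74.2]), array([107.4,  16.9]), 4.6) 0.17931859659746663
```

Emit:
{"method": "play_rows", "body": {
  "increments": "0 0 -1 0 -1;0 0 -2 0 -1;0 0 -2 0 -1;0 0 -2 0 -1;0 0 0 4.85 -1"
}}

```text
clock: 64.98
position: [0.5992, 0.0155, 0.3133]
ee_rot: [0.05, 3.135, 0.002]
force: [0.4, -0.2, -0.9]
width: 0.236
gripper_force: 50.0
```

Emit:
{"method": "play_rows", "body": {
  "increments": "1 1 0 0 -1;2.2 2.1 0 0 -1;2.2 2.1 0 0 -1;2.2 2.1 0 0 -1;2.2 2.1 0 0 -1"
}}

```text
clock: 65.4
position: [0.5006, 0.1139, 0.3083]
ee_rot: [-0.049, -3.141, -0.0]
force: [0.1, 0.4, -1.6]
width: 0.236
gripper_force: 50.0
```

Emit:
{"method": "play_rows", "body": {
  "increments": "2.2 2.1 0 0 -1;2.2 2.1 0 0 -1;2.2 2.1 0 0 -1;2.2 2.1 0 0 -1;1.4 1.4 0 0 -1"
}}

```text
clock: 65.82
position: [0.4006, 0.2162, 0.3085]
ee_rot: [-0.045, -3.14, -0.001]
force: [0.7, 0.2, -1.1]
width: 0.238
gripper_force: 50.0
```

Emit:
{"method": "play_rows", "body": {
  "increments": "0.5 0.5 0 0 -1;0 0 0 0 -1;0 0 0 0 -1"
}}

```text
clock: 66.07
position: [0.3992, 0.2184, 0.3084]
ee_rot: [0.051, 3.141, -0.0]
force: [0.4, -0.4, -1.3]
width: 0.237
gripper_force: 50.0
```

Run:
```python
from lid import *
go(400,218.5,106,88)
```

```text
turn 0.14  shift x -0.08 y 0.01 z 20.24 | at [399.2 218.4 308.4] yaw 88.14 clk 66.1 F [ 0.4 -0.4 -1.3] w 0.237 gf 50.0
```

Emit:
{"method": "play_rows", "body": {
  "increments": "-0.08 0 1.5 0.14 -1;0 0 2.5 0 -1;0 0 2.5 0 -1;0 0 2.5 0 -1;0 0 2.5 0 -1"
}}

```text
clock: 66.48
position: [0.4011, 0.2171, 0.1923]
ee_rot: [0.061, 3.14, -0.0]
force: [0.5, 0.2, -1.3]
width: 0.237
gripper_force: 50.0
```

Emit:
{"method": "play_rows", "body": {
  "increments": "0 0 2.5 0 -1;0 0 2 0 -1;0 0 1.5 0 -1;0 0 1 0 -1;0 0 0.7 0 -1"
}}

```text
clock: 66.9
position: [0.4006, 0.2169, 0.115]
ee_rot: [-0.06, -3.14, 0.003]
force: [0.1, -0.2, -1.0]
width: 0.237
gripper_force: 50.0
```

Emit:
{"method": "play_rows", "body": {
  "increments": "0 0 0.3 0 -1;0 0 0 0 -1;0 0 0 0 -1"
}}

```text
clock: 67.15
position: [0.4006, 0.2184, 0.1136]
ee_rot: [0.058, 3.14, 0.0]
force: [1.1, 0.4, -1.2]
width: 0.235
gripper_force: 50.0
```

Run:
```python
from lid import *
go(400,218.5,106,88)
```

```text
turn -0.13  shift x 0.06 y 0.01 z 0.76 | at [400.6 218.4 113.6] yaw 87.87 clk 67.2 F [ 1.1  0.4 -1.2] w 0.235 gf 50.0
```

Emit:
{"method": "play_rows", "body": {
  "increments": "0 0 0.3 0 -1;0 0 0.2 0 -1;0 0 0.15 0 -1;0 0 0.1 0 -1;0 0 0.05 0 -1"
}}

```text
clock: 67.57
position: [0.4001, 0.2188, 0.1053]
ee_rot: [0.057, 3.141, 0.0]
force: [-1.5, -0.2, 6.4]
width: 0.237
gripper_force: 50.0
```

Emit:
{"method": "play_rows", "body": {
  "increments": "0 0 0 0 -1;0 0 0 0 -0.2;0 0 0 0 0.2;0 0 0 0 1;0 0 0 0 1"
}}

```text
clock: 67.98
position: [0.4001, 0.2186, 0.1053]
ee_rot: [0.057, 3.141, 0.0]
force: [0.9, 0.2, -0.6]
width: 0.481
gripper_force: 0.0
```

Emit:
{"method": "play_rows", "body": {
  "increments": "0 0 0 0 1;0 0 0 0 1;0 0 0 0 1;0 0 0 0 1;0 0 0 0 1"
}}

```text
clock: 68.4
position: [0.4, 0.2186, 0.1052]
ee_rot: [0.057, 3.141, 0.0]
force: [-0.2, 0.3, 0.1]
width: 0.84
gripper_force: 0.0
```

Emit:
{"method": "play_rows", "body": {
  "increments": "0 0 -0.5 0 1;0 0 -2 0 1;0 0 -3 0 1;0 0 -3 0 1;0 0 -1.5 0 1"
}}

```text
clock: 68.82
position: [0.4009, 0.2191, 0.2087]
ee_rot: [0.058, 3.138, 0.003]
force: [0.3, 0.5, 0.3]
width: 0.997
gripper_force: 0.0
```

Run:
```python
from lid import *
p=vision.get_image('top');q=vision.get_image('side')
for s in (p,q):
  A=world(s)
  print('grip',rect(sel(A,.33,.47,.14,.29,.125,.15)))
  bg=sel(A,.5,.75,-.33,-.13,.03,.05); print('bg',rect(bg))
  tr=sel(A,.5,.75,-.16,-.02,.004,.03); 
  for d in cut_out('burner_tray',s)[:1]:
    w=A[d['mask']]; w=w[~np.isnan(w[:,0])]; w=w[(w[:,2]>.002)&(w[:,2]<.05)]
    print('burner',rect(w)); y0=w[:,1].max()-.09; t=w[w[:,1]>y0]; print('tray',rect(t),t.mean(0).round(4))
go(628,-228,150,5)
```

```text
grip (array([0., 0.]), array([0., 0.]), 0.0)
bg (array([ 681.8, -227.9]), array([198.1, 129.2]), 86.2)
burner (array([ 620.4, -138.3]), array([102.4, 215.2]), 4.9)
tray (array([615. , -75.6]), array([103.4,  88.4]), 4.1) [ 0.6143 -0.0746  0.0096]
grip (array([397.6, 214.2]), array([25., 72.]), 87.9)
bg (array([ 675.8, -193.9]), array([149.3,  62.4]), 28.2)
burner (array([ 618.9, -141.9]), array([105.2, 224.6]), 2.4)
tray (array([615.4, -73.9]), array([105.3,  89.9]), 0.9) [ 0.6152 -0.0788  0.0116]
turn 82.91  shift x -46.48 y 18.82 z 5.54 | at [400.  218.6 205.4] yaw 87.91 clk 69.0 F [-0.2  0.5  0.2] w 1.000 gf 0.0
```

Emit:
{"method": "play_rows", "body": {
  "increments": "0 0 -2 7 1;0 0 -1 7 1;0 0 0 7 1;0 0 0 7 1;0 0 0 7 1",
  "grip_force": 40
}}

```text
clock: 69.43
position: [0.3994, 0.2181, 0.2341]
ee_rot: [-1.008, -2.974, 0.003]
force: [-0.8, 0.2, -0.4]
width: 1.0
gripper_force: 0.0
```

Emit:
{"method": "play_rows", "body": {
  "increments": "0 0 0 7 1;0 0 0 7 1;0 0 0 7 1;0 0 0 7 1;0 0 0 7 1"
}}

```text
clock: 69.85
position: [0.3993, 0.2181, 0.2339]
ee_rot: [-1.856, -2.534, 0.004]
force: [0.7, 0.5, -0.2]
width: 0.995
gripper_force: 0.0
```

Emit:
{"method": "play_rows", "body": {
  "increments": "0 0 0 7 1;0 0 0 6 1;-1.3 0.5 0 0 1;-2.6 1.05 0 0 1;-2.6 1.05 0 0 1"
}}

```text
clock: 70.27
position: [0.4307, 0.1557, 0.2339]
ee_rot: [-2.121, -2.317, 0.004]
force: [1.2, 0.1, -0.3]
width: 0.998
gripper_force: 0.0
```

Emit:
{"method": "play_rows", "body": {
  "increments": "-2.6 1.05 0 0 1;-2.6 1.05 0 0 1;-2.6 1.05 0 0 1;-2.6 1.05 0 0 1;-2.6 1.05 0 0 1"
}}

```text
clock: 70.68
position: [0.4945, 0.0296, 0.2339]
ee_rot: [-2.123, -2.314, 0.003]
force: [1.0, 0.3, 0.5]
width: 1.003
gripper_force: 0.0
```

Emit:
{"method": "play_rows", "body": {
  "increments": "-2.6 1.05 0 0 1;-2.6 1.05 0 0 1;-2.6 1.05 0 0 1;-2.6 1.05 0 0 1;-2.6 1.05 0 0 1"
}}

```text
clock: 71.1
position: [0.558, -0.0952, 0.2336]
ee_rot: [-2.123, -2.313, 0.003]
force: [0.7, 0.7, 0.4]
width: 0.997
gripper_force: 0.0
```

Emit:
{"method": "play_rows", "body": {
  "increments": "-2.6 1.05 0 0 1;-2.6 1.05 0 0 1;-2.6 1.05 0 0 1;-2.6 1.05 0 0 1;-2.6 1.05 0 0 1"
}}

```text
clock: 71.52
position: [0.6215, -0.2201, 0.2333]
ee_rot: [-2.123, -2.313, 0.002]
force: [0.4, 0.3, 0.7]
width: 1.003
gripper_force: 0.0
```

Emit:
{"method": "play_rows", "body": {
  "increments": "-1 0.4 1 0 1;0 0 3 0 1;0 0 3 0 1;0 0 2 0 1;0 0 0 0 1"
}}

```text
clock: 71.93
position: [0.6229, -0.2266, 0.1387]
ee_rot: [-2.118, -2.308, 0.007]
force: [-0.8, 1.2, -0.3]
width: 1.001
gripper_force: 0.0
```

Run:
```python
from lid import *
p=vision.get_image('side')
for s in (p,):
  A=world(s)
  print('bg',rect(sel(A,.58,.68,-.27,-.18,.03,.05)))
  for d in cut_out('burner_tray',s)[:1]:
    w=A[d['mask']]; w=w[~np.isnan(w[:,0])]; w=w[(w[:,2]>.002)&(w[:,2]<.05)]
    print('burner',rect(w),w.min(0),w.max(0))
go(628.5,-227.5,5,5)
```

```text
bg (array([ 629. , -230.4]), array([20.8, 43.8]), 8.0)
burner (array([ 621.5, -142.4]), array([100.4, 221.3]), 6.3) [ 0.56245612 -0.25294755  0.00208629] [ 0.66966007 -0.03051657  0.04582189]
turn -0.09  shift x 0.04 y 0.28 z 13.90 | at [ 625.7 -228.1  144. ] yaw 4.91 clk 72.0 F [ 0.7 -0.2 -0.1] w 1.000 gf 0.0
```

Emit:
{"method": "play_rows", "body": {
  "increments": "0.04 0.28 2 0 1;0 0 3 0 1;0 0 3 0 1;0 0 2 0 1;0 0 1.5 0 1"
}}

```text
clock: 72.45
position: [0.6296, -0.2277, 0.0298]
ee_rot: [2.124, 2.315, 0.0]
force: [-0.4, 0.0, 0.6]
width: 0.996
gripper_force: 0.0
```

Emit:
{"method": "play_rows", "body": {
  "increments": "0 0 0.8 0 1;0 0 0.5 0 1;0 0 0.4 0 1;0 0 0 0 1;0 0 0 0 1"
}}

```text
clock: 72.87
position: [0.6301, -0.2283, 0.0143]
ee_rot: [2.123, 2.314, 0.001]
force: [0.2, -0.0, -0.2]
width: 1.001
gripper_force: 0.0
```

Run:
```python
from lid import *
go(628.5,-227.5,6,5)
```

```text
turn -0.09  shift x 0.09 y -0.15 z 0.83 | at [ 630.1 -228.3   14.3] yaw 4.91 clk 72.9 F [ 0.2 -0.  -0.2] w 1.001 gf 0.0
```

Emit:
{"method": "play_rows", "body": {
  "increments": "0 -0.15 0.4 0 1;0 0 0.3 0 1;0 0 0 0 0.3;0 0 0 0 -0.3;0 0 0 0 -1"
}}

```text
clock: 73.28
position: [0.6279, -0.2282, 0.0063]
ee_rot: [2.124, 2.314, 0.0]
force: [0.1, -0.4, -0.8]
width: 0.834
gripper_force: 0.0
```

Emit:
{"method": "play_rows", "body": {
  "increments": "0 0 0 0 -1;0 0 0 0 -1;0 0 0 0 -1;0 0 0 0 -1;0 0 0 0 -1"
}}

```text
clock: 73.7
position: [0.6278, -0.2282, 0.0062]
ee_rot: [2.124, 2.315, 0.0]
force: [-0.8, 0.6, 0.7]
width: 0.473
gripper_force: 0.0
```

Emit:
{"method": "play_rows", "body": {
  "increments": "0 0 0 0 -1;0 0 0 0 -1;0 0 0 0 -1;0 0 0 0 -1;0 0 0 0 -1"
}}

```text
clock: 74.12
position: [0.6279, -0.2282, 0.0063]
ee_rot: [2.124, 2.314, 0.0]
force: [0.4, 0.1, -0.2]
width: 0.213
gripper_force: 40.0
```

Run:
```python
from lid import *
s=vision.get_image('side'); A=world(s)
for d in cut_out('burner_tray',s)[:1]:
    w=A[d['mask']]; w=w[~np.isnan(w[:,0])]; w=w[(w[:,2]>.002)&(w[:,2]<.03)]; w=w[w[:,1]>-.14]
    print('tray',rect(w),w.min(0),w.max(0))
go(599.2,-66,7.5,2.85)
```

```text
tray (array([591.9, -46.5]), array([56.2, 51.7]), 71.1) [ 0.5630965  -0.07900985  0.00225778] [ 0.62153196 -0.02040962  0.02359949]
turn 2.06  shift x 16.34 y -2.06 z -0.13 | at [ 627.9 -228.2    6.2] yaw 4.91 clk 74.2 F [-0.4 -0.3  0.2] w 0.213 gf 40.0
```

Emit:
{"method": "play_rows", "body": {
  "increments": "0 0 0 1.03 -1;0 0 0 1.03 -1;0 -0.4 0 0 -1;0 -0.6 0 0 -1;0 -0.6 0 0 -1"
}}

```text
clock: 74.63
position: [0.6115, -0.2291, 0.0062]
ee_rot: [2.165, 2.276, 0.0]
force: [1.6, 0.3, -0.7]
width: 0.217
gripper_force: 40.0
```

Emit:
{"method": "play_rows", "body": {
  "increments": "0 -0.4 0 0 -1;0 0 0 0 -1;0 0 0 0 -1"
}}

```text
clock: 74.88
position: [0.6071, -0.2294, 0.0063]
ee_rot: [-2.165, -2.275, 0.001]
force: [-1.8, -0.5, -0.2]
width: 0.212
gripper_force: 40.0
```

Run:
```python
from lid import *
go(599.2,-66,7.5,2.85)
p=vision.get_image('top')
f=p['frame'][130:260,250:430,::-1]; cv2.imwrite('pics/s11.png',cv2.resize(f,None,fx=4,fy=4,interpolation=cv2.INTER_CUBIC))
for s in (p,vision.get_image('side')):
    A=world(s); t=sel(A,.53,.69,-.13,-.036,.008,.03)
    for y in (-.11,-.09,-.07,-.05):
        r=t[abs(t[:,1]-y)<.008]; print(y,r[:,0].min().round(4),r[:,0].max().round(4),(r[:,0].min()+r[:,0].max()).round(4)/2)
```

```text
turn -0.02  shift x 16.35 y 0.02 z -0.12 | at [ 607.1 -229.4    6.3] yaw 2.83 clk 74.9 F [-1.8 -0.5 -0.2] w 0.212 gf 40.0
-0.11 0.6377 0.648 0.64285
-0.09 0.5827 0.6472 0.61495
-0.07 0.5679 0.6489 0.6084
-0.05 0.5866 0.6473 0.61695Traceback (most recent call last):
  File "<stdin>", line 8, in <module>
    return umr_minimum(a, axis, None, out, keepdims, initial, where)
ValueError: zero-size array to reduction operation minimum which has no identity
```

View pics/s11.png

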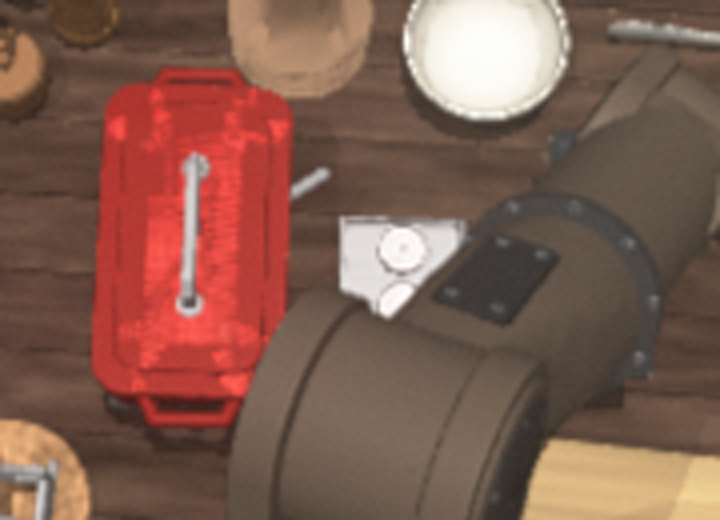

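The top view shows the tray (400, 270) straight in front of the mouth, with its +x edge at world x ≈ 0.648, so it is aligned. I'll push it in.

Emit:
{"method": "play_rows", "body": {
  "increments": "0.5 0 0 0 -1;1 0 0 0 -1;1 0 0 0 -1;1 0 0 0 -1;1 0 0 0 -1"
}}

```text
clock: 75.4
position: [0.6058, -0.1824, 0.0062]
ee_rot: [-2.164, -2.277, -0.001]
force: [0.7, -1.0, -0.7]
width: 0.213
gripper_force: 40.0
```

Emit:
{"method": "play_rows", "body": {
  "increments": "1 0 0 0 -1;1 0 0 0 -1;1 0 0 0 -1;1 0 0 0 -1;1 0 0 0 -1"
}}

```text
clock: 75.82
position: [0.6031, -0.1331, 0.0062]
ee_rot: [-2.165, -2.276, -0.0]
force: [0.5, -0.8, -1.8]
width: 0.219
gripper_force: 40.0
```

Run:
```python
from lid import *
go(599.2,-66,7.5,2.85)
```

```text
turn 0.00  shift x 6.72 y -0.05 z -0.13 | at [ 603.1 -133.1    6.2] yaw 2.85 clk 75.8 F [ 0.5 -0.8 -1.8] w 0.219 gf 40.0
```

Emit:
{"method": "play_rows", "body": {
  "increments": "1 0 0 0 -1;1 0 0 0 -1;1 0 0 0 -1;0.8 0 0 0 -1;0.7 0 0 0 -1"
}}

```text
clock: 76.23
position: [0.6009, -0.0881, 0.0062]
ee_rot: [-2.165, -2.276, -0.0]
force: [-0.3, -0.6, -1.2]
width: 0.212
gripper_force: 40.0
```

Emit:
{"method": "play_rows", "body": {
  "increments": "0.5 0 0 0 -1;0.4 0 0 0 -1;0.3 0 0 0 -1;0.2 0 0 0 -1;0.2 0 0 0 -1"
}}

```text
clock: 76.65
position: [0.6001, -0.0736, 0.0062]
ee_rot: [2.166, 2.275, -0.0]
force: [-0.3, -0.4, -1.1]
width: 0.212
gripper_force: 40.0
```

Emit:
{"method": "play_rows", "body": {
  "increments": "0.15 0 0 0 -1;0.15 0 0 0 -1;0.15 0 0 0 -1;0 0 0 0 -1"
}}

```text
clock: 76.98
position: [0.5999, -0.0685, 0.0062]
ee_rot: [-2.165, -2.276, -0.0]
force: [1.2, 0.4, -1.0]
width: 0.218
gripper_force: 40.0
```

Run:
```python
from lid import *
go(599.2,-66,7.5,2.85)
```

```text
turn 0.01  shift x 0.25 y -0.06 z -0.13 | at [599.9 -68.5   6.2] yaw 2.86 clk 77.0 F [ 1.2  0.4 -1. ] w 0.218 gf 40.0
```

Emit:
{"method": "play_rows", "body": {
  "increments": "0.1 0 0 0 -1;0.1 0 0 0 -1;0.1 0 0 0 -1;0 0 0 0 -1"
}}

```text
clock: 77.32
position: [0.5997, -0.0659, 0.0062]
ee_rot: [2.165, 2.276, -0.0]
force: [-0.2, -0.4, -0.9]
width: 0.211
gripper_force: 40.0
```

Emit:
{"method": "play_rows", "body": {
  "increments": "0.1 0 0 0 -1;0.1 0 0 0 -1;0 0 0 0 -1"
}}

```text
clock: 77.57
position: [0.5996, -0.0658, 0.0065]
ee_rot: [2.166, 2.273, -0.002]
force: [-0.6, -6.3, 0.1]
width: 0.213
gripper_force: 40.0
```

Emit:
{"method": "play_rows", "body": {
  "increments": "0.1 0 0 0 -1;0 0 0 0 -1;0 0 0 0 -1"
}}

```text
clock: 77.82
position: [0.5996, -0.0657, 0.0066]
ee_rot: [2.166, 2.272, -0.003]
force: [-0.1, -9.2, 1.6]
width: 0.216
gripper_force: 40.0
```

Run:
```python
from lid import *
go(599.2,-66,7.5,2.85)
```

```text
turn -0.12  shift x -0.02 y -0.04 z -0.09 | at [599.6 -65.7   6.6] yaw 2.73 clk 77.8 F [-0.1 -9.2  1.6] w 0.216 gf 40.0
```

Emit:
{"method": "play_rows", "body": {
  "increments": "-0.2 0 0 0 -1;0 0 0 0 0;0 0 0 0 0.5;0 0 0 0 0.8;0 0 0 0 0.8"
}}

```text
clock: 78.23
position: [0.5998, -0.0642, 0.0062]
ee_rot: [-2.165, -2.276, -0.001]
force: [-0.4, 0.1, -0.2]
width: 0.459
gripper_force: 0.0
```

Emit:
{"method": "play_rows", "body": {
  "increments": "0 0 0 0 0.8;0 0 0 0 0.8;0 0 0 0 0.8;0 0 0 0 0.8;0 0 0 0 0.8"
}}

```text
clock: 78.65
position: [0.5997, -0.0648, 0.0062]
ee_rot: [-2.165, -2.276, -0.0]
force: [0.4, -0.3, 0.7]
width: 0.821
gripper_force: 0.0
```

Emit:
{"method": "play_rows", "body": {
  "increments": "0 0 -0.5 0 0.8;-0.3 0 -2 0 0.8;-1 0 -3 0 0.8;-2 0 -3 0 0.8;-3 0 -3 0 0.8"
}}

```text
clock: 79.07
position: [0.6029, -0.1248, 0.1221]
ee_rot: [-2.16, -2.279, -0.001]
force: [1.7, 0.2, -0.0]
width: 0.9
gripper_force: 0.0
```

Emit:
{"method": "play_rows", "body": {
  "increments": "-3 0 -3 0 0.8;-3 0 -3 0 0.8;-3 0 -3 0 0.8;-3 0 -1 0 0.8;0 0 0 0 0.8"
}}

```text
clock: 79.48
position: [0.6083, -0.2544, 0.2236]
ee_rot: [2.169, 2.261, -0.001]
force: [-1.5, -1.1, -0.9]
width: 0.901
gripper_force: 0.0
```

Run:
```python
from lid import *
go(599.2,-66,7.5,2.85)
for n in ('top','side'):
  s=vision.get_image(n); A=world(s)
  print(n,'bg',rect(sel(A,.55,.65,-.12,-.02,.028,.05)),'bar',rect(sel(A,.52,.67,.03,.14,.171,.185)),'grip',rect(sel(A,.33,.47,.14,.29,.125,.15)))
  for x in (.5,.53,.66,.69):
    L=sel(A,x-.01,x+.01,.02,.14,.11,.15); print(x,np.median(L[:,2]).round(4),end=' ')
  print()
f=s['frame'][110:300,190:440,::-1]; cv2.imwrite('pics/s12.png',cv2.resize(f,None,fx=3,fy=3,interpolation=cv2.INTER_CUBIC))
```

```text
turn -0.46  shift x 18.87 y 0.03 z 21.61 | at [ 608.3 -254.4  223.6] yaw 2.39 clk 79.5 F [-1.5 -1.1 -0.9] w 0.901 gf 0.0
top bg (array([599. , -64.9]), array([21.2, 41.4]), 5.2) bar (array([593.2,  79.5]), array([90. ,  9.7]), 2.1) grip (array([395.8, 220.8]), array([22.4, 70. ]), 88.4)
0.5 0.1295 0.53 0.1304 0.66 0.1297 0.69 0.129 
side bg (array([599.1, -70.4]), array([20. , 45.1]), 5.2) bar (array([590.1,  74. ]), array([85.3, 12.7]), 0.7) grip (array([397.6, 214.3]), array([71.6, 24.8]), 0.8)
0.5 0.1324 0.53 0.1331 0.66 0.1277 0.69 0.1268
```

View pics/s12.png

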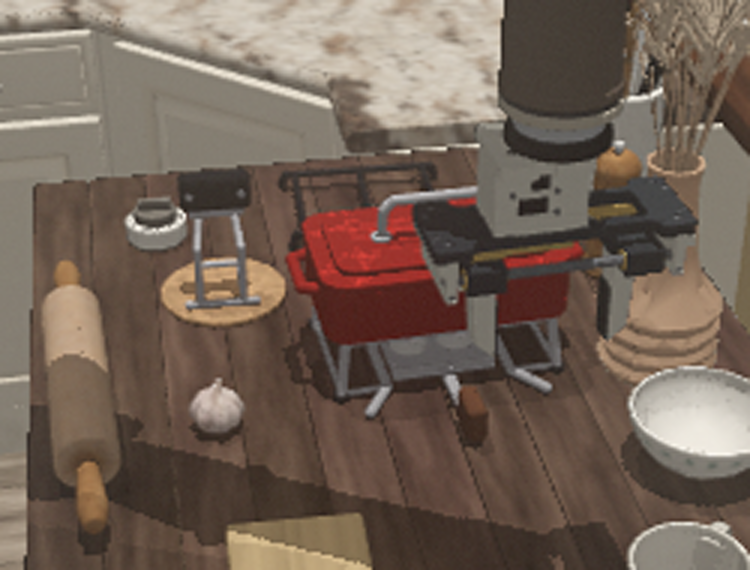

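The final picture shows the lid fully down on the dish, the burner under it with its handle at (470, 415), and the lifter standing on the mat at (220, 260). The gripper is clear, so I'm handing in.

```bash
python3 -c "
from cell import job
print(job.sign_off())"
```

```text
the job is handed in; nothing more can be done
None
```

The job is done and handed in at about 80 s: all three ramekins are upright in the dish, the lid is back on and fully down, the burner is home against the back stop, and the lifter stands on the cork mat; sign-off returned no verdict.

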